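# Wash basket from the ultrasonic tank to the drain hook

### The job

Take the wash basket of boards out of the drained ultrasonic tank, stand it on the bench and let go of it to change your grip, then hang it by its handle on the empty hook of the drain rack and leave it hanging level and still. Keep the basket upright all the way and do not drop it, so that no board slips out, and leave the other hung basket, the bottle, the circuit module and the parts bin where they are.

Things in the scene. Friction and masses are not known exactly. Their poses are not given: they have to be found in the camera images.
- basket: Wash basket, starts in the tank: steel wire, 3 small green boards fixed inside, 0.25-0.47 kg. Origin: centre of underside, z up. 180 mm long (x), 92 wide (y), 55 high. Rim band all round the top, 8 mm thick, z 37-55 mm. Ends alike. Walls 3 mm; inside clear of boards beyond 40 mm from the middle along x, floor 7 mm up. In the tank its x lies along the tank's y, rim 30 mm below the tank top.
- basket_bar (a point): Middle of the basket handle's straight top bar, on its centre line, 115 mm above the basket's origin; axes as the basket. Fixed handle of 10 mm round steel in the plane x = 0: top bar level along y, 44 mm long, legs splaying down to the side rims (y +-44, z 50 mm). Clear width under the bar about 34 mm: too little for the hook and a finger side by side.
- rim_end_a (a point): Middle of the basket's rim band at its -x end, 46 mm above the basket's origin (9 mm below the rim's top), 86 mm from its centre; axes as the basket. The band here is 8 mm thick along x, 18 mm high, 92 mm long along y.
- rim_end_b (a point): The same at the basket's +x end.
- drain_hook: The empty hook, fixed on the rack: steel strap 20 mm wide (y), 4 thick. Origin: middle of its seat, 235 mm above the bench, z up; open side towards its own -x. Shank rises at x +11 to +15 mm; lip rises in front from x -13 (at the seat) to x -22 mm, leaning outwards, edge 19 mm above the seat. A hung bar's centre line lies 5 mm above the origin.
- other_hook: The same kind of hook, 130 mm beside the empty one on the same rail, left or right of it; the other basket hangs on it.
- hung_basket: Bystander: empty wash basket of the same make and size, hanging by its handle on the other hook; origin at its underside's centre, 125 mm above the bench, long axis (x) along the rack's x.
- rack: Drain rack, fixed. Steel drip tray 200 (x) by 330 mm (y), 16 mm high edge, origin at its centre on the bench, z up, front to -x. 30 mm square posts at x +31, y +-145 mm; 40 mm square cross rail, 320 mm long along y, centred at x +31, z 280-320 mm. The hooks hang on the rail's front face at y +-65 mm, seats at x 0, axes as the rack.
- tank: Bench-top ultrasonic cleaner, no lid, drained, fixed: stainless box 170 (x) by 260 (y) by 140 mm high, origin at its underside's centre, z up, knobs on its -x face. Open well 114 (x) by 204 mm (y), floor 55 mm above the bench; about 10 mm between basket and well walls.
- bottle: Bystander: white capped bottle standing on the bench, 60 mm across, 125 mm tall, origin at its underside's centre.
- module: Bystander: circuit module with black heat sink and an upright steel bracket at its +x end, 102 by 45 mm (x, y), 77 mm tall, origin at its underside's centre.
- bin: Bystander: open black parts bin 100 by 80 mm (x, y), 45 mm high, origin at its underside's centre.

How it is judged:
By the outcome, as a careful person would: the job done as asked, in the order asked, and still so for the second after the job is handed in, with the robot touching nothing.
It also fails if it takes over 69 s, if anything falls off the work surface, if the arm or the gripper's body presses on something with over 40 N, if the wrist force passes 120 N, or if a joint passes its speed limit or range.

### The arm

A 7-joint arm with a two-finger parallel gripper is mounted at the origin on the work surface. World frame = base frame: x ahead of the robot, y to its left, z up, the work surface at z = 0. Lengths are in m, angles in rad, forces in N, time in s.
With the tool pointing down it reaches from about 0.35 to 0.9 m from the base axis. Payload 8.1 kg.
Tool frame: the origin (TCP) lies midway between the tips of the shut fingers; the grasp point (between the pads) lies 19 mm behind it (arm.hold_point_z is the distance from the TCP to the grasp point, in m); z points along the fingers, y is the direction in which the jaws open and shut (so a half turn about z gives the same grasp; the last joint's range is limited). The gripper opens to 92 mm and grips with 3 to 60 N. Pads are 19 mm wide; open, the fingers measure 130 mm over their backs; the gripper's body (75 mm by 190 mm) begins 47 mm behind the grasp point.
Start: joints at [-1.328, 0.434, 0.025, 1.573, -0.012, 1.134, -0.075], TCP at [0.212, 0.588, 0.227] pointing down, gripper open.
Joint ranges: [-2.62, 2.62], [-0.44, 2.09], [-1.27, 1.32], [0.08, 2.57], [-1.32, 4.46], [0.12, 2], [-2.74, 2.74]. Speed limits (rad/s): [2.22, 2.22, 3.01, 3.01, 3.14, 3.14, 3.14].

### API

Orientations are given as a rotation vector (axis times angle).
In Python, from cell import arm gives the robot as it stands.
- The arm moves only by the shell command python3 -m pendant 'ROWS' [FORCE]. ROWS is JSON, a list of rows, each a list of 3 entries, a list of its own where there are three numbers: the shift along the tool's x, y, z in m, then the turn, a rotation vector about the tool's x, y, z in degrees, then the finger opening in m, from 0 to 0.0918. A call has 1 to 10 rows; each row shifts and turns the commanded pose from where the row before left it, along the tool's axes as they then stand; what a row does not reach is not made up. A row lasts 1/8 s, in which the tool goes at most 62.5 mm and 10.7 degrees, less where a joint would pass 70% of its speed; a pose out of reach is approached as far as the arm can. A call with a gripper value outside its range is refused whole. The fingers move at their own pace and stop on an object; FORCE is the grip in N (left out, the last holds). Time passes only in rows, so rows that do not move let the fingers close. It gives the time, the measured TCP pose, the force and the opening at its end, in the units of the state.
- arm.observe(): the state, without advancing time (a new reading comes with each control period).
- arm.get_image(name): name is "scene" or "top"; returns (picture, depth): 480x640x3 uint8, red, green, blue; 480x640 float32, m along the optical axis (not along the pixel's ray), 0 where there is no reading.
- arm.camera_params(name): a dict with "fovy" (degrees; the focal length in pixels is half the picture's height over the tangent of half this angle, whatever the lens; pixels are square), "cx", "cy" (the principal point, pixels), "rvec" (rotation vector, rad) and "tvec" (3), from world to camera coordinates, as OpenCV has them. Camera axes: x right, y down, z forward; pixel columns grow to the right and rows downward; lengths in m; the calibration is good to about 2 mm. A picture is of the moment at which its call begins. camera_params takes no time and is no camera call.
- arm.sign_off(): hands the job in, once; it reports no verdict.
Trained networks look in the newest picture that a camera, given by its name, has taken for a name from the list of things; names that differ only in an ending like _2 or _b are one class to them, and where a whole thing is asked for, a point or a joint stands for the part that bears it (a point fixed in the world has none). Each returns a list of dicts, best first, with "conf" (0 to 1); they miss things now and then, are a little off and sometimes report something else, mostly with a low value. They report only what shows in the picture. A call takes as long as a camera call.
- arm.look_for(camera, label): "rect" ([centre column, centre row, width, height] in pixels, round what is visible of it).
- arm.masks_of(camera, label): "pixels" (480x640 bool, what is visible of it) and "rect" ([centre column, centre row, width, height] in pixels, round what is visible of it).
The state is a dict: "clock": time; "joints": joint angles; "dq": joint speeds; "joint_efforts": joint torques, N m; "position": TCP position; "ee_rot": TCP orientation; "force": force on the tool from outside, world axes, zero at the start; "ft_torque": the same for the moment, N m; "width": opening from 0.0 (shut) to 1.0 (fully open).
Only numpy, scipy, OpenCV 4.12 (cv2) and the standard library are available. Lean on these libraries where they do the work, as an engineer would, in place of code of your own. Each camera call takes 0.05 s, during which the arm holds its last target.

## Working session

There is one attempt and no reset: what is moved stays moved. The work goes in short steps, Python scripts to look and compute and a shell command to move; the robot and the scene stay as the last step left them, time stands still between calls to the robot, and variables do not carry over. Pictures are saved under pics/ and viewed, and the job is handed in when it is done.

```bash
ls; mkdir -p pics
python3 - <<'E'
from cell import arm
import cv2, numpy as np
print(arm.observe())
for n in ("scene","top"):
    p,d=arm.get_image(n); cv2.imwrite(f"pics/{n}0.png",p[:,:,::-1]); print(n,arm.camera_params(n),p.shape,(d>0).mean())
print(arm.hold_point_z)
E
```

```text
pics
{'clock': 0.0, 'joints': array([-1.32761909,  0.43518635,  0.02492614,  1.57410332, -0.01162597,
        1.13400237, -0.07506443]), 'dq': array([ 0.00068661,  0.00047556, -0.0004669 ,  0.00062871, -0.00029411,
        0.00025778,  0.00013404]), 'joint_efforts': array([ 9.32301518e-04, -6.67851591e+01,  9.85271707e-01, -3.14454675e+01,
       -6.05682191e-02,  4.30976506e-02,  1.53391925e-04]), 'position': array([0.21167479, 0.5875125 , 0.22596477]), 'ee_rot': array([-5.40418624e-01, -3.09458746e+00,  2.42741891e-03]), 'force': array([0.58840019, 0.39292321, 0.22196825]), 'ft_torque': array([-0.05105139, -0.01209607, -0.02972002]), 'width': 1.000116354199424}
scene {'fovy': 52.66128590006503, 'cx': 319.7745912254258, 'cy': 240.8841646064186, 'rvec': array([ 1.78397868,  1.48110284, -0.71848606]), 'tvec': array([-0.13322147, -0.18987089,  1.43124438])} (480, 640, 3) 0.9958854166666666
top {'fovy': 56.44441917395395, 'cx': 325.6775140762935, 'cy': 238.7798426252681, 'rvec': array([ 2.17319178, -2.16548572,  0.0726082 ]), 'tvec': array([0.05432326, 0.50755439, 0.93776476])} (480, 640, 3) 0.995810546875
0.0188
```

View pics/scene0.png

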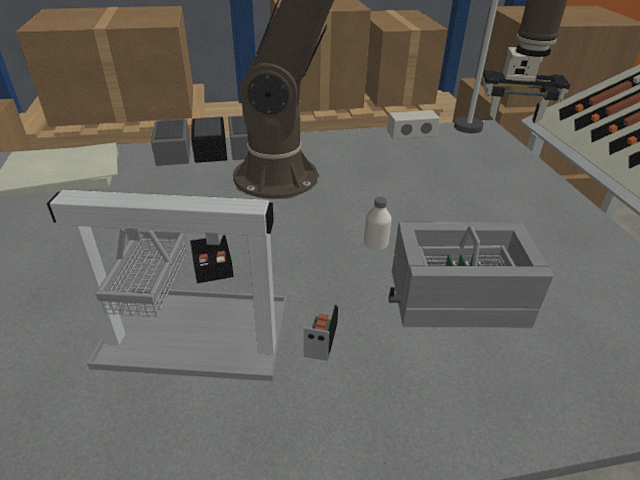

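View pics/top0.png

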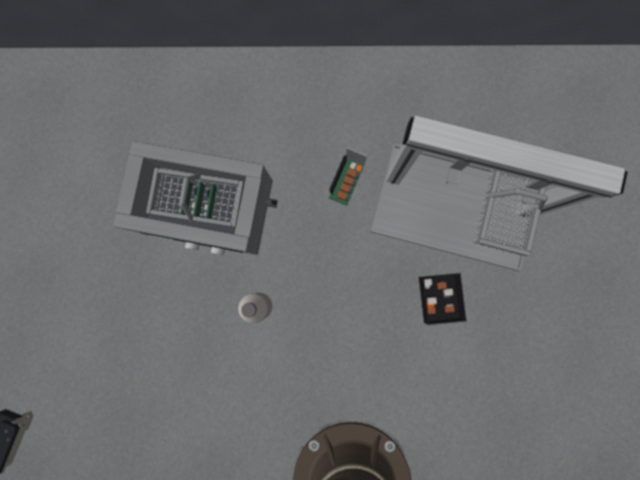

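The tank is on the left with the basket's handle near the top view's (190,197). The empty hook is the left one on the rail at about (457,165), and the hung basket is on the right. Next I'll localise everything with depth and the networks.

```bash
cat > h.py <<'E'
from cell import arm
import cv2, numpy as np
from scipy.spatial.transform import Rotation as R
def cloud(n,save=None):
    p,d=arm.get_image(n)
    if save: cv2.imwrite(f"pics/{save}.png",p[:,:,::-1])
    c=arm.camera_params(n); f=240/np.tan(np.radians(c['fovy']/2))
    v,u=np.mgrid[0:480,0:640]
    P=np.stack([(u-c['cx'])/f*d,(v-c['cy'])/f*d,d],-1)
    Rm=R.from_rotvec(c['rvec']).as_matrix()
    W=(P-c['tvec'])@Rm; W[d==0]=np.nan
    return p,d,W
def proj(n,X):
    c=arm.camera_params(n); f=240/np.tan(np.radians(c['fovy']/2))
    q=R.from_rotvec(c['rvec']).apply(np.atleast_2d(X))+c['tvec']
    return np.c_[q[:,0]/q[:,2]*f+c['cx'],q[:,1]/q[:,2]*f+c['cy']]
def tool():
    s=arm.observe(); return np.array(s['position']),R.from_rotvec(s['ee_rot']).as_matrix(),s
E
python3 - <<'E'
from h import *
np.set_printoptions(precision=4,suppress=True)
for n in ("top","scene"):
    p,d,W=cloud(n)
    for l in ("tank","basket","basket_bar","drain_hook","other_hook","hung_basket","rack","bottle","module","bin"):
        r=arm.masks_of(n,l)
        for e in r[:2]:
            w=W[e['pixels']]; w=w[~np.isnan(w[:,0])]
            if len(w): 
                rr=cv2.minAreaRect((w[:,:2]*1000).astype(np.float32))
                print(n,l,round(e['conf'],2),np.round(e['rect']),len(w),'med',np.median(w,0),'z',np.percentile(w[:,2],[2,98]),'rect',np.round(rr[0]),np.round(rr[1]),round(rr[2],1))
E
```

```text
top tank 0.78 [195. 198. 163. 115.] 10432 med [0.5789 0.3134 0.1374] z [0.021  0.1422] rect [595. 342.] [357. 217.] 80.1
top basket 0.79 [194. 197.  89.  58.] 3055 med [0.5868 0.3172 0.0965] z [0.0543 0.174 ] rect [586. 313.] [198. 102.] 80.0
top basket 0.18 [512. 215.  74.  85.] 2501 med [ 0.5426 -0.2838  0.1743] z [0.0024 0.2447] rect [ 561. -303.] [189. 173.] 3.8
top basket_bar 0.66 [195. 196.  99.  62.] 3339 med [0.5871 0.3148 0.0953] z [0.0542 0.1738] rect [588. 317.] [208. 103.] 80.1
top drain_hook 0.8 [458. 172.  20.  26.] 313 med [ 0.6045 -0.1621  0.2369] z [0.2326 0.3035] rect [ 595. -161.] [19. 36.] 75.3
top hung_basket 0.6 [515. 214.  74.  86.] 2215 med [ 0.542  -0.2784  0.1771] z [0.0024 0.2448] rect [ 560. -300.] [189. 168.] 4.6
top rack 0.87 [498. 193. 259. 154.] 19591 med [ 0.5919 -0.2172  0.0146] z [0.0006 0.3212] rect [ 597. -321.] [510. 283.] 75.3
top rack 0.65 [195. 197. 168. 113.] 10738 med [0.5805 0.3125 0.1371] z [0.0122 0.1421] rect [595. 342.] [358. 218.] 79.8
top bottle 0.78 [254. 306.  33.  33.] 836 med [0.3665 0.193  0.0881] z [0.0068 0.1268] rect [362. 201
[... 1450 characters left out ...]
[ 0.6138 -0.2291  0.0357] z [0.0033 0.3222] rect [ 350. -345.] [678. 602.] 76.2
scene rack 0.59 [134. 235.  18.   7.] 159 med [ 0.5791 -0.2902  0.2433] z [0.2329 0.2552] rect [ 574. -289.] [22. 16.] 73.5
scene bottle 0.59 [377. 220.  29.  55.] 1172 med [0.3836 0.1948 0.0648] z [0.0019 0.1273] rect [278. 235.] [ 66. 253.] 67.4
scene module 0.93 [321. 333.  35.  54.] 1129 med [0.6815 0.0056 0.0385] z [0.0059 0.0791] rect [642.  13.] [ 46. 104.] 67.1
scene module 0.24 [469. 247.  94.  40.] 1546 med [0.5537 0.318  0.105 ] z [0.0623 0.1761] rect [576. 325.] [194. 105.] 80.7
scene bin 0.67 [212. 260.  47.  48.] 1495 med [ 0.3774 -0.1898  0.0202] z [0.0035 0.0483] rect [ 443. -185.] [345.  84.] 3.6
```

Run:
```python
from h import *
np.set_printoptions(precision=4,suppress=True)
def seg(W,lo,hi,x,y):
    with np.errstate(invalid='ignore'):
        m=(W[...,2]>lo)&(W[...,2]<hi)&(W[...,0]>x[0])&(W[...,0]<x[1])&(W[...,1]>y[0])&(W[...,1]<y[1])
    return W[m]
def rr(w):
    r=cv2.minAreaRect((w[:,:2]*1000).astype(np.float32)); return len(w),np.round(r[0],1),np.round(r[1],1),round(r[2],2),'zmed',round(float(np.median(w[:,2])),4)
for n in ("top","scene"):
    _,_,W=cloud(n)
    print(n,'tanktop',rr(seg(W,.134,.147,(.4,.75),(.1,.52))))
    print('rim',rr(seg(W,.1,.118,(.52,.65),(.21,.42))))
    b=seg(W,.165,.185,(.52,.65),(.21,.42)); print('bar',rr(b),b.mean(0))
    b=seg(W,.135,.163,(.54,.63),(.23,.40)); print('legs?',b.mean(0))
    print('rail',rr(seg(W,.312,.33,(.45,.8),(-.5,0))))
    print('tray',rr(seg(W,.011,.02,(.4,.75),(-.45,-.05))))
    b=seg(W,.228,.258,(.57,.64),(-.19,-.13));print('hook',rr(b),b.mean(0))
    for lo in (.228,.234,.240,.246,.252):
        q=b[(b[:,2]>lo)&(b[:,2]<lo+.006)]
        if len(q):print(lo,rr(q))
    b=seg(W,.228,.262,(.53,.61),(-.35,-.24));print('hung bar',rr(b))
    print('hung rim',rr(seg(W,.165,.187,(.42,.72),(-.4,-.2))))
```

```text
top tanktop (5775, array([581.2, 317.8]), array([262. , 170.3]), 79.65, 'zmed', 0.1396)
rim (1431, array([588.3, 321. ]), array([198.3, 103.3]), 80.13, 'zmed', 0.109)
bar (174, array([582.9, 315.2]), array([10.8, 57. ]), 81.4, 'zmed', 0.1734) [0.5821 0.3141 0.1728]
legs? [0.5955 0.287  0.1451]
rail (6067, array([ 610.7, -233.1]), array([332.7,  41.8]), 75.35, 'zmed', 0.3194)
tray (832, array([ 536.1, -213. ]), array([331.2, 291.7]), 74.99, 'zmed', 0.0152)
hook (276, array([ 593.6, -160.8]), array([20.2, 37.4]), 75.03, 'zmed', 0.2354) [ 0.5969 -0.1611  0.2393]
0.228 (66, array([ 597.3, -161.8]), array([20.2, 28.5]), 75.14, 'zmed', 0.2333)
0.234 (128, array([ 597.7, -161.9]), array([20., 28.]), 75.83, 'zmed', 0.2353)
0.24 (18, array([ 600.9, -154.9]), array([18.3, 34.9]), 41.31, 'zmed', 0.2437)
0.246 (29, array([ 594.5, -161.1]), array([20. , 34.9]), 75.35, 'zmed', 0.2506)
0.252 (35, array([ 593.7, -160.5]), array([19.6, 37.3]), 74.27, 'zmed', 0.254)
hung bar (467, array([ 563.6, -285.5]), array([49.1, 40.1]), 35.12, 'zmed', 0.2425)
hung rim (1242, array([ 537., -304.]), array([143.2, 
[... 464 characters left out ...]
0.6]), 75.27, 'zmed', 0.0164)
hook (172, array([ 600.3, -162.6]), array([20.7, 30.6]), 74.84, 'zmed', 0.2418) [ 0.6102 -0.1635  0.2429]
0.228 (11, array([ 608.1, -159.9]), array([14.5, 25.5]), 25.73, 'zmed', 0.2329)
0.234 (59, array([ 599.8, -162.2]), array([20.2, 30.2]), 72.53, 'zmed', 0.2367)
0.24 (42, array([ 612.1, -165.4]), array([19.6,  7.2]), 84.5, 'zmed', 0.243)
0.246 (37, array([ 612.5, -165.9]), array([20.,  4.]), 73.66, 'zmed', 0.2487)
0.252 (23, array([ 612.7, -165.8]), array([19.8,  4.5]), 79.8, 'zmed', 0.2538)
hung bar (324, array([ 573.4, -288.5]), array([61.4, 18.3]), 76.84, 'zmed', 0.2412)
hung rim (2176, array([ 560.7, -310.3]), array([143.3, 181.6]), 75.34, 'zmed', 0.1774)
```

```bash
cat >> h.py <<'E'
def axes(jaw_deg, tilt=0, tiltdir=None):
    """tool y = horizontal (cos,sin of jaw_deg); z down, tilted by 'tilt' deg about jaw axis"""
    j=np.radians(jaw_deg); y=np.array([np.cos(j),np.sin(j),0]); z=np.array([0,0,-1.]); x=np.cross(y,z)
    M=np.stack([x,y,z],1)
    return M@R.from_euler('y',tilt,degrees=True).as_matrix()
def plan(target_grasp,M,hold=True):
    p,T,s=tool()
    t=np.array(target_grasp)+ (M[:,2]*arm.hold_point_z if hold else 0)
    rv=np.degrees(R.from_matrix(T.T@M).as_rotvec())
    print('turn deg',np.round(rv,2),'| shift in current tool mm',np.round(T.T@(t-p)*1000,1),'| in target tool axes',np.round(M.T@(t-p)*1000,1),'tcp target',np.round(t,4),'now',np.round(p,4))
E
python3 - <<'E'
from h import *
p,T,s=tool(); print(np.round(T,3))
plan([.583,.315,.245],axes(80.2))
E
```

```text
[[-0.941  0.339  0.   ]
 [ 0.339  0.941  0.   ]
 [-0.     0.    -1.   ]]
turn deg [  0.     0.   -10.02] | shift in current tool mm [-441.7 -131.     0.5] | in target tool axes [-412.2 -205.9    0.5] tcp target [0.583  0.315  0.2262] now [0.2119 0.588  0.2267]
```

```bash
python3 -m pendant '[[[0,0,0],[0,0,-5],0.0918],[[0,0,0],[0,0,-5],0.0918],[[-0.04,-0.02,-0.02],[0,0,0],0.0918],[[-0.05,-0.026,-0.01],[0,0,0],0.0918],[[-0.06,-0.03,0],[0,0,0],0.0918],[[-0.06,-0.03,0],[0,0,0],0.0918],[[-0.06,-0.03,0],[0,0,0],0.0918],[[-0.06,-0.03,0],[0,0,0],0.0918],[[-0.05,-0.025,0],[0,0,0],0.0918],[[-0.03,-0.014,0],[0,0,0],0.0918]]' 40
python3 - <<'E'
from h import *
plan([.583,.315,.245],axes(80.2))
E
```

```text
clock: 2.55
position: [0.5688, 0.3238, 0.2568]
ee_rot: [0.274, 3.129, -0.001]
force: [-0.2, 0.8, 0.7]
width: 1.0
turn deg [-0.05  0.07 -0.23] | shift in current tool mm [-15.5  -6.2  30.6] | in target tool axes [-15.5  -6.3  30.6] tcp target [0.583  0.315  0.2262] now [0.5688 0.3238 0.2568]
```

```bash
python3 -m pendant '[[[-0.013,-0.006,0.015],[0,0,0],0.0918],[[0,0,0.0],[0,0,0],0.0918],[[0,0,0],[0,0,0],0.0918]]' 40
python3 - <<'E'
from h import *
plan([.583,.315,.170],axes(80.2))
p,_,W=cloud("scene","s1"); cv2.imwrite("pics/s1c.png",cv2.resize(p[150:350,360:580,::-1],None,fx=3,fy=3))
with np.errstate(invalid='ignore'):
    m=(W[...,2]>.165)&(W[...,2]<.18)&(abs(W[...,0]-.585)<.05)&(abs(W[...,1]-.315)<.05)
b=W[m]; print(len(b),b.mean(0) if len(b) else '')
E
```

```text
clock: 2.92
position: [0.5762, 0.3206, 0.2414]
ee_rot: [-0.265, -3.129, -0.001]
force: [-0.8, 0.2, 0.1]
width: 1.001
turn deg [ 0.02 -0.09  0.13] | shift in current tool mm [-7.8 -4.5 90.2] | in target tool axes [-7.6 -4.4 90.2] tcp target [0.583  0.315  0.1512] now [0.5762 0.3206 0.2414]
123 [0.59069636 0.31202721 0.17396153]
```

View pics/s1c.png

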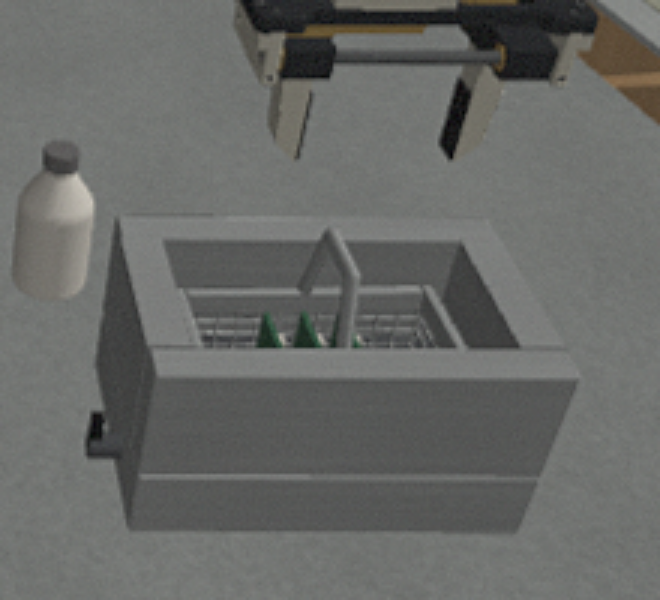

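```bash
python3 -m pendant '[[[-0.008,-0.004,0.015],[0,0,0],0.0918],[[0,0,0.02],[0,0,0],0.0918],[[0,0,0.02],[0,0,0],0.0918],[[0,0,0.02],[0,0,0],0.0918],[[0,0,0.012],[0,0,0],0.0918],[[0,0,0],[0,0,0],0.0918],[[0,0,0],[0,0,0],0.0918]]' 40
python3 - <<'E'
from h import *
plan([.584,.315,.170],axes(80.2))
E
```

```text
clock: 3.85
position: [0.5856, 0.3138, 0.1554]
ee_rot: [0.269, 3.129, 0.001]
force: [-0.1, 0.2, 0.5]
width: 0.998
turn deg [ 0.04  0.05 -0.01] | shift in current tool mm [1.7 0.9 4.2] | in target tool axes [1.7 0.9 4.2] tcp target [0.584  0.315  0.1512] now [0.5856 0.3138 0.1554]
```

Now I'll close on the bar.

```bash
python3 -m pendant '[[[0.001,0.001,0.004],[0,0,0],0.0918],[[0,0,0],[0,0,0],0.03],[[0,0,0],[0,0,0],0.03],[[0,0,0],[0,0,0],0.03],[[0,0,0],[0,0,0],0.0],[[0,0,0],[0,0,0],0.0],[[0,0,0],[0,0,0],0.0],[[0,0,0],[0,0,0],0.0]]' 40
python3 - <<'E'
from h import *
p,_,W=cloud("scene","s2"); cv2.imwrite("pics/s2c.png",cv2.resize(p[150:350,360:580,::-1],None,fx=3,fy=3))
E
```

```text
clock: 4.85
position: [0.5843, 0.3147, 0.1507]
ee_rot: [0.269, 3.13, -0.0]
force: [-0.2, 0.3, -0.6]
width: 0.283
```

View pics/s2c.png

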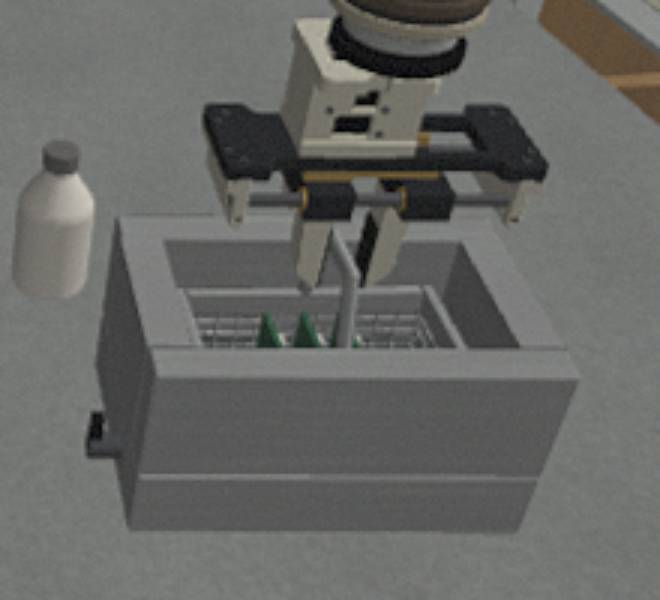

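Jaws at 26 mm and still closing round the bar. I'll give it more time.

```bash
python3 -m pendant '[[[0,0,0],[0,0,0],0.0],[[0,0,0],[0,0,0],0.0],[[0,0,0],[0,0,0],0.0],[[0,0,0],[0,0,0],0.0]]' 50
```

```text
clock: 5.4
position: [0.5844, 0.3145, 0.1507]
ee_rot: [0.269, 3.13, -0.0]
force: [0.7, -0.7, -0.1]
width: 0.093
```

```bash
python3 -m pendant '[[[0,0,-0.002],[0,0,0],0.0],[[0,0,-0.004],[0,0,0],0.0],[[0,0,-0.006],[0,0,0],0.0],[[0,0,-0.008],[0,0,0],0.0],[[0,0,-0.01],[0,0,0],0.0],[[0,0,-0.005],[0,0,0],0.0],[[0,0,0],[0,0,0],0.0]]' 60;  python3 - <<'E'
from h import *
p,_,W=cloud("scene","s3"); cv2.imwrite("pics/s3c.png",cv2.resize(p[150:350,360:580,::-1],None,fx=3,fy=3))
plan([.584,.315,.290],axes(80.2))
E
```

```text
clock: 6.28
position: [0.5846, 0.3149, 0.1864]
ee_rot: [0.269, 3.129, 0.001]
force: [0.4, 0.4, -4.1]
width: 0.09
turn deg [ 0.01  0.01 -0.02] | shift in current tool mm [  0.4   0.2 -85.3] | in target tool axes [  0.4   0.2 -85.3] tcp target [0.584  0.315  0.2712] now [0.5844 0.3147 0.1859]
```

View pics/s3c.png

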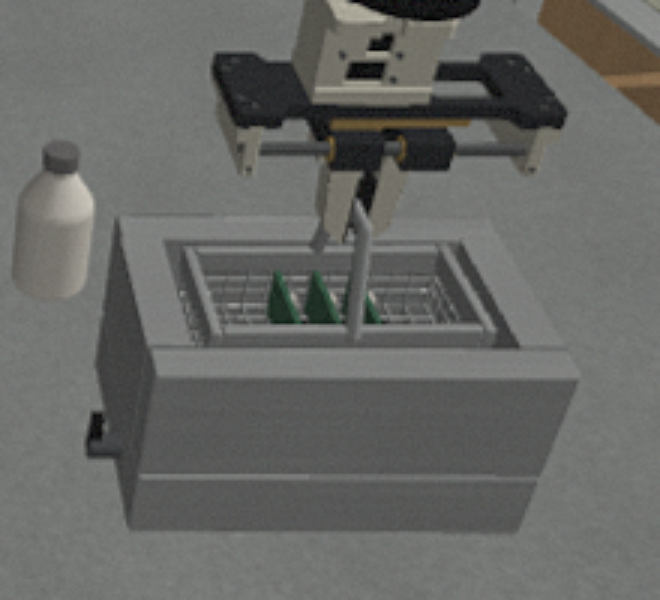

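```bash
python3 -m pendant '[[[0,0,-0.006],[0,0,0],0.0],[[0,0,-0.01],[0,0,0],0.0],[[0,0,-0.015],[0,0,0],0.0],[[0,0,-0.018],[0,0,0],0.0],[[0,0,-0.018],[0,0,0],0.0],[[0,0,-0.013],[0,0,0],0.0],[[0,0,-0.008],[0,0,0],0.0],[[0,0,-0.004],[0,0,0],0.0],[[0,0,0],[0,0,0],0.0],[[0,0,0],[0,0,0],0.0]]' 60;  python3 - <<'E'
from h import *
p,_,W=cloud("scene","s4"); cv2.imwrite("pics/s4c.png",cv2.resize(p[80:330,330:600,::-1],None,fx=2.4,fy=2.4))
plan([.43,-.02,.290],axes(78))
p,T,s=tool();print(s['joints'])
E
```

```text
clock: 7.58
position: [0.5841, 0.3146, 0.2771]
ee_rot: [-0.269, -3.129, 0.001]
force: [0.3, -0.5, -4.6]
width: 0.091
turn deg [-0.04 -0.04  2.18] | shift in current tool mm [  94.8 -355.9    6.2] | in target tool axes [  81.1 -359.3    5.9] tcp target [ 0.43   -0.02    0.2712] now [0.5841 0.3145 0.2771]
[-0.6531839   0.46713234  0.12360583  1.39990223 -0.0579661   1.27917555
  0.87351831]
```

View pics/s4c.png

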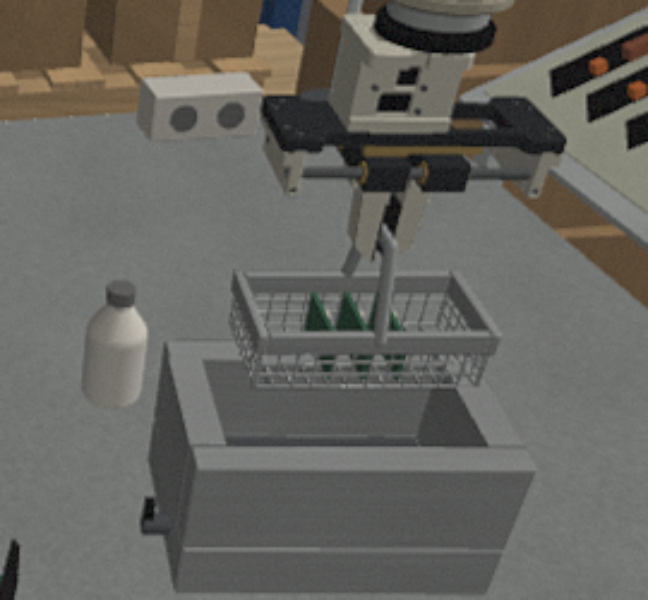

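```bash
python3 -m pendant '[[[0.002,-0.007,0],[0,0,0],0.0],[[0.004,-0.015,0],[0,0,0],0.0],[[0.006,-0.022,0],[0,0,0],0.0],[[0.007,-0.026,0],[0,0,0],0.0],[[0.007,-0.026,0],[0,0,0],0.0],[[0.007,-0.026,0],[0,0,0],0.0],[[0.007,-0.026,0],[0,0,0],0.0],[[0.007,-0.026,0],[0,0,0],0.0],[[0.007,-0.026,0],[0,0,0],0.0],[[0.007,-0.026,0],[0,0,0],0.0]]' 60; python3 -m pendant '[[[0.007,-0.026,0],[0,0,0],0.0],[[0.007,-0.026,0],[0,0,0],0.0],[[0.007,-0.026,0],[0,0,0],0.0],[[0.005,-0.02,0],[0,0,0],0.0],[[0.004,-0.014,0],[0,0,0],0.0],[[0.002,-0.007,0],[0,0,0],0.0],[[0,0,0],[0,0,0],0.0],[[0,0,0],[0,0,0],0.0]]' 60;  python3 - <<'E'
from h import *
plan([.43,-.02,.120],axes(80.2))
p,_,W=cloud("scene","s5");cv2.imwrite("pics/s5c.png",cv2.resize(p[80:380,190:460,::-1],None,fx=2,fy=2))
p,T,s=tool();print(s['joints'],s['force'])
E
```

```text
clock: 8.88
position: [0.4847, 0.1005, 0.2779]
ee_rot: [0.27, 3.13, 0.0]
force: [0.2, -1.1, -3.9]
width: 0.092
clock: 9.88
position: [0.4342, -0.0087, 0.2777]
ee_rot: [0.267, 3.13, 0.0]
force: [-0.5, -0.4, -4.6]
width: 0.089
turn deg [0.01 0.01 0.04] | shift in current tool mm [  2.2 -11.9 176.5] | in target tool axes [  2.2 -11.9 176.5] tcp target [ 0.43   -0.02    0.1012] now [ 0.4342 -0.0087  0.2777]
[-0.3274946   0.06557373  0.24097086  1.94337587 -0.01739476  1.13459743
  1.32089625] [ 0.67560583 -0.31022597 -4.23163543]
```

View pics/s5c.png

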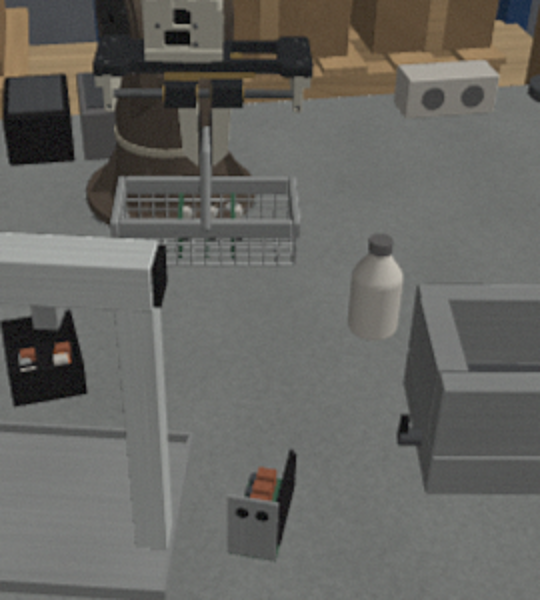

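```bash
python3 -m pendant '[[[0,0,0.006],[0,0,0],0.0],[[0,0,0.014],[0,0,0],0.0],[[0,0,0.022],[0,0,0],0.0],[[0,0,0.028],[0,0,0],0.0],[[0,0,0.028],[0,0,0],0.0],[[0,0,0.028],[0,0,0],0.0],[[0,0,0.02],[0,0,0],0.0],[[0,0,0.012],[0,0,0],0.0],[[0,0,0.006],[0,0,0],0.0],[[0,0,0],[0,0,0],0.0]]' 60;  python3 -m pendant '[[[0,0,0.003],[0,0,0],0.0],[[0,0,0.003],[0,0,0],0.0],[[0,0,0.003],[0,0,0],0.0],[[0,0,0.003],[0,0,0],0.0],[[0,0,0.002],[0,0,0],0.0],[[0,0,0.0],[0,0,0],0.0]]'
```

```text
clock: 11.18
position: [0.4339, -0.0094, 0.1137]
ee_rot: [-0.269, -3.13, 0.0]
force: [-0.5, 0.4, -4.2]
width: 0.09
clock: 11.92
position: [0.4338, -0.0094, 0.0996]
ee_rot: [-0.269, -3.13, 0.0]
force: [0.1, -0.5, -4.2]
width: 0.088
```

```bash
python3 -m pendant '[[[0,0,0.002],[0,0,0],0.0],[[0,0,0.001],[0,0,0],0.0],[[0,0,0],[0,0,0],0.0]]'; python3 -m pendant '[[[0,0,0.001],[0,0,0],0.0],[[0,0,0],[0,0,0],0.0]]'
```

```text
clock: 12.3
position: [0.4338, -0.0094, 0.0967]
ee_rot: [-0.269, -3.13, 0.0]
force: [-0.4, -0.2, -3.9]
width: 0.09
clock: 12.55
position: [0.4339, -0.0094, 0.0957]
ee_rot: [-0.269, -3.13, -0.0]
force: [-0.2, 0.6, -4.5]
width: 0.089
```

```bash
python3 -m pendant '[[[0,0,0.001],[0,0,0],0.0],[[0,0,0],[0,0,0],0.0]]'; python3 -m pendant '[[[0,0,0.001],[0,0,0],0.0],[[0,0,0],[0,0,0],0.0]]'
python3 - <<'E'
from h import *
p,_,W=cloud("scene","s6");cv2.imwrite("pics/s6c.png",cv2.resize(p[80:300,200:420,::-1],None,fx=2.5,fy=2.5))
with np.errstate(invalid='ignore'):
    m=(W[...,2]>.045)&(W[...,2]<.065)&(abs(W[...,0]-.434)<.08)&(abs(W[...,1]+.01)<.12)
b=W[m];print(len(b),np.percentile(b[:,2],[50,90,98]))
E
```

```text
clock: 12.8
position: [0.4343, -0.0095, 0.0955]
ee_rot: [0.269, 3.129, 0.0]
force: [-2.7, -1.0, 9.5]
width: 0.088
clock: 13.05
position: [0.4348, -0.0096, 0.0954]
ee_rot: [0.269, 3.128, 0.001]
force: [-6.8, -1.4, 25.0]
width: 0.09
792 [0.05421271 0.05761294 0.05962801]
```

View pics/s6c.png

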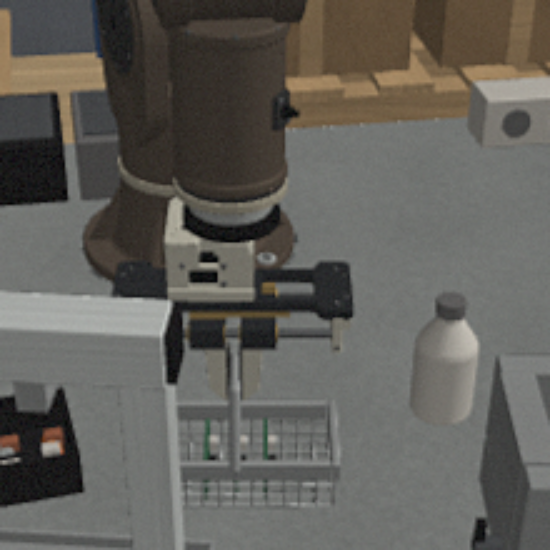

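On the bench and bearing. I'll relieve the press, open the jaws and rise.

```bash
python3 -m pendant '[[[0,0,-0.0015],[0,0,0],0.0],[[0,0,0],[0,0,0],0.0],[[0,0,0],[0,0,0],0.05],[[0,0,0],[0,0,0],0.05],[[0,0,0],[0,0,0],0.05],[[0,0,0],[0,0,0],0.05]]'; python3 -m pendant '[[[0,0,-0.01],[0,0,0],0.05],[[0,0,-0.02],[0,0,0],0.05],[[0,0,-0.03],[0,0,0],0.05],[[0,0,-0.03],[0,0,0],0.05],[[0,0,-0.03],[0,0,0],0.05],[[0,0,-0.02],[0,0,0],0.05],[[0,0,-0.01],[0,0,0],0.05],[[0,0.0,0],[0,0,0],0.05]]'
python3 - <<'E'
from h import *
print(np.round(arm.observe()['joints'],2))
for n in ("scene","top"):
    p,_,W=cloud(n,n+"7")
    with np.errstate(invalid='ignore'):
        m=(W[...,2]>.046)&(W[...,2]<.062)&(abs(W[...,0]-.434)<.08)&(abs(W[...,1]+.01)<.12)
        m2=(W[...,2]>.11)&(W[...,2]<.125)&(abs(W[...,0]-.434)<.06)&(abs(W[...,1]+.01)<.03)
    for k in (m,m2):
        b=W[k]; 
        if len(b)>5: print(n,len(b),b.mean(0).round(4),cv2.minAreaRect((b[:,:2]*1000).astype(np.float32)))
E
```

```text
clock: 13.85
position: [0.4338, -0.0094, 0.0951]
ee_rot: [-0.269, -3.13, -0.0]
force: [0.0, 0.1, 0.7]
width: 0.479
clock: 14.85
position: [0.4341, -0.0094, 0.2457]
ee_rot: [0.269, 3.129, 0.001]
force: [-0.4, 0.2, -0.7]
width: 0.545
[-0.33  0.09  0.25  2.   -0.03  1.05  1.33]
scene 772 [0.4454 0.0172 0.0535] ((439.5901794433594, 9.067832946777344), (143.3298797607422, 94.7056884765625), 80.7073974609375)
scene 93 [ 0.4428 -0.0102  0.1192] ((437.77081298828125, -9.457362174987793), (8.591723442077637, 53.69501876831055), 81.47932434082031)
top 29 [0.403  0.0671 0.0547] ((403.1461486816406, 66.43952178955078), (16.89463233947754, 7.067382335662842), 81.31519317626953)
```

View pics/scene7.png

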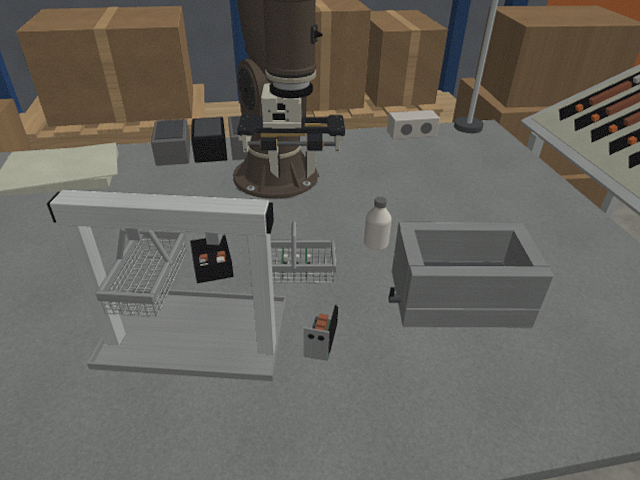

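View pics/top7.png

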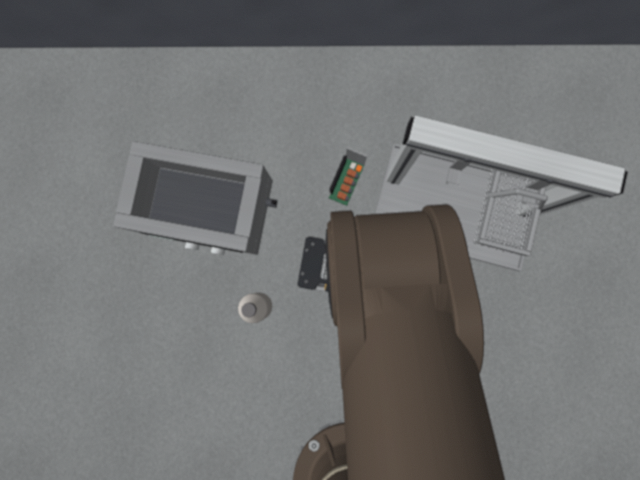

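The basket stands on the bench at scene (270–335, 225–282). Next is the regrip. I'll turn the jaws 90° to take the side rim near its "front" (+y world) end with a 15° lean, which keeps the gripper body clear of hook and handle.

```bash
python3 -m pendant '[[[0,0,0],[0,0,6],0.04],[[0,0,0],[0,0,10],0.04],[[0,0,0],[0,0,10],0.04],[[0,0,0],[0,0,10],0.04],[[0,0,0],[0,0,10],0.04],[[0,0,0],[0,0,10],0.04],[[0,0,0],[0,0,10],0.04],[[0,0,0],[0,0,10],0.04],[[0,0,0],[0,0,10],0.04],[[0,0,0],[0,0,4],0.04]]'; python3 -m pendant '[[[0,0,0],[0,-7,0],0.04],[[0,0,0],[0,-8,0],0.04],[[0,0,0],[0,0,0],0.04]]'
python3 - <<'E'
from h import *
print(np.round(arm.observe()['joints'],2))
plan([.488,.045,.047],axes(-9.8,-15))
p,T,s=tool();print(T.round(3))
p,_,W=cloud("top","top8"); 
with np.errstate(invalid='ignore'):
        m=(W[...,2]>.046)&(W[...,2]<.062)&(abs(W[...,0]-.434)<.08)&(abs(W[...,1]+.01)<.12)
b=W[m];print(len(b))
E
```

```text
clock: 16.2
position: [0.4333, -0.0095, 0.2442]
ee_rot: [-2.407, -2.018, 0.003]
force: [0.3, 0.5, -0.2]
width: 0.435
clock: 16.58
position: [0.4337, -0.0071, 0.2438]
ee_rot: [2.258, 1.912, -0.302]
force: [-0.2, 0.0, 0.2]
width: 0.436
[-0.58  0.15  0.31  1.97  0.21  1.15 -0.53]
turn deg [-0.07  0.09  0.33] | shift in current tool mm [109.5  45.5 193. ] | in target tool axes [109.5  44.7 193.2] tcp target [0.4872 0.0402 0.0288] now [ 0.4337 -0.0071  0.2438]
[[ 0.159  0.986 -0.045]
 [ 0.952 -0.165 -0.256]
 [-0.26  -0.003 -0.966]]
361
```

View pics/top8.png

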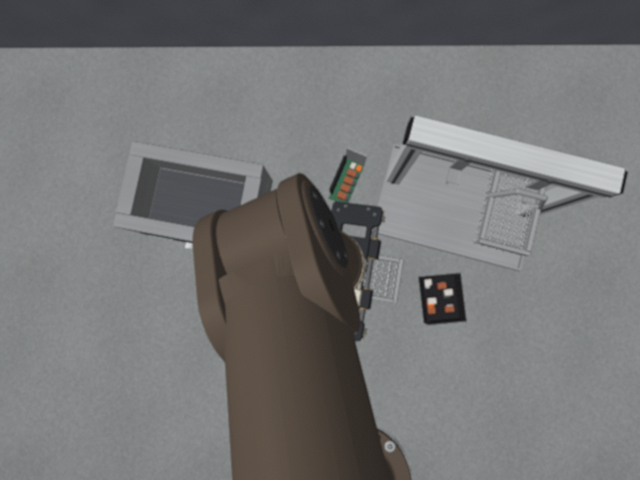

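Run:
```python
from h import *
a=np.radians(80.2);u=np.array([np.cos(a),np.sin(a)]);v=np.array([u[1],-u[0]]);C=np.array([.436,-.009])
for n in ("top","scene"):
    p,_,W=cloud(n)
    with np.errstate(invalid='ignore'):
        m=(W[...,2]>.05)&(W[...,2]<.06)&(abs(W[...,0]-.434)<.09)&(abs(W[...,1]+.01)<.13)
    b=W[m][:,:2]-C; s=b@u; t=b@v
    print(n,len(b),'u',np.percentile(s,[1,99])*1000,'v',np.percentile(t,[1,99])*1000)
    if n=='top':
        e=s<-.078; print('end strip v',np.percentile(t[e],[1,99])*1000)
        for lo in (-80,-70,-60,-50,-40): 
            k=(s*1000>lo)&(s*1000<lo+10); 
            if k.any(): print(lo,np.percentile(t[k],[0,100])*1000)
    else:
        e=s>.078; print('end strip',e.sum(),np.percentile(t[e],[1,99])*1000, np.percentile(s[e],99)*1000)
        for lo in (-40,-20,20,40,60):
            k=(s*1000>lo)&(s*1000<lo+10); 
            if k.any(): print(lo,np.percentile(t[k],[2,98])*1000)
```

```text
top 336 u [-89.5137211  -41.47608366] v [-48.04886868  43.23976883]
end strip v [-47.32969252  42.19399971]
-80 [-48.11058245  43.42545856]
-70 [-48.19162589  43.41747104]
-60 [-48.33944033  43.35559553]
-50 [-48.12828887  43.09536914]
scene 587 u [-51.30094313  89.49100797] v [-45.5778576   47.34049861]
end strip 119 [-45.30336478  45.35316512] 89.70335746154555
-40 [-44.4966386   47.30480511]
-20 [-44.51286258  44.64882476]
20 [-45.10870658  46.59956843]
40 [-43.8887514  44.8715452]
60 [-45.68160883  44.44220687]
```

```bash
python3 -m pendant '[[[0.014,0.011,-0.004],[0,0,0.3],0.04],[[0.02,0.017,-0.0055],[0,0,0],0.04],[[0.02,0.017,-0.005],[0,0,0],0.04],[[0.0052,0,0.0193],[0,0,0],0.04],[[0.0078,0,0.029],[0,0,0],0.04],[[0.0078,0,0.029],[0,0,0],0.04],[[0.0078,0,0.029],[0,0,0],0.04],[[0.0052,0,0.0193],[0,0,0],0.04],[[0.0026,0,0.0097],[0,0,0],0.04],[[0,0,0],[0,0,0],0.04]]';python3 -m pendant '[[[0,0,0],[0,0,0],0.04]]'
python3 - <<'E'
from h import *
print(np.round(arm.observe()['joints'],2))
plan([.487,.045,.047],axes(-9.8,-15))
p,_,W=cloud("scene","s9");cv2.imwrite("pics/s9c.png",cv2.resize(p[80:300,200:420,::-1],None,fx=2.5,fy=2.5))
E
```

```text
clock: 17.98
position: [0.4884, 0.0378, 0.105]
ee_rot: [2.269, 1.898, -0.298]
force: [0.2, -0.1, 0.3]
width: 0.437
clock: 18.1
position: [0.4888, 0.038, 0.1059]
ee_rot: [2.268, 1.898, -0.295]
force: [0.7, -0.4, -0.4]
width: 0.436
[-0.57  0.43  0.28  1.99  0.15  0.86 -0.59]
turn deg [ 0.05 -0.05 -0.35] | shift in current tool mm [21.5 -3.2 74. ] | in target tool axes [21.6 -3.  74. ] tcp target [0.4862 0.0402 0.0288] now [0.4888 0.038  0.1059]
```

View pics/s9c.png

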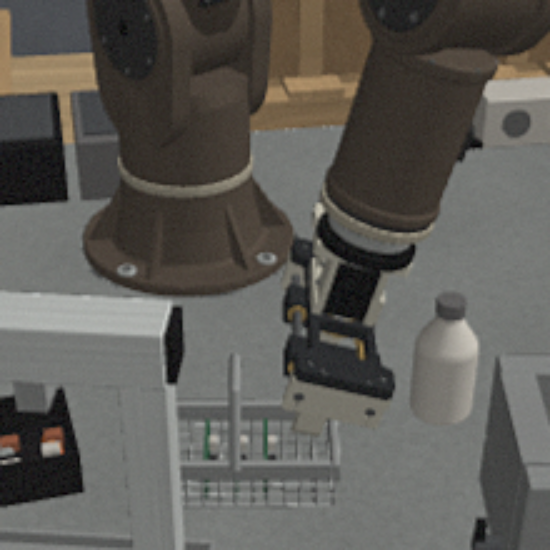

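```bash
python3 -m pendant '[[[0.004,-0.003,0.012],[0,0,-0.3],0.04],[[0.006,0,0.02],[0,0,0],0.04],[[0.0055,0,0.02],[0,0,0],0.04],[[0.0035,0,0.013],[0,0,0],0.04],[[0.002,0,0.008],[0,0,0],0.04],[[0,0,0],[0,0,0],0.04],[[0,0,0],[0,0,0],0.04]]' 30
python3 - <<'E'
from h import *
plan([.487,.045,.047],axes(-9.8,-15))
p,_,W=cloud("scene","s10");cv2.imwrite("pics/s10c.png",cv2.resize(p[80:300,200:420,::-1],None,fx=2.5,fy=2.5))
E
```

```text
clock: 19.02
position: [0.4858, 0.0399, 0.0296]
ee_rot: [2.263, 1.905, -0.297]
force: [0.7, -1.2, 0.2]
width: 0.438
turn deg [ 0.03 -0.02 -0.03] | shift in current tool mm [0.6 0.3 0.7] | in target tool axes [0.6 0.3 0.7] tcp target [0.4862 0.0402 0.0288] now [0.4858 0.0399 0.0296]
```

View pics/s10c.png

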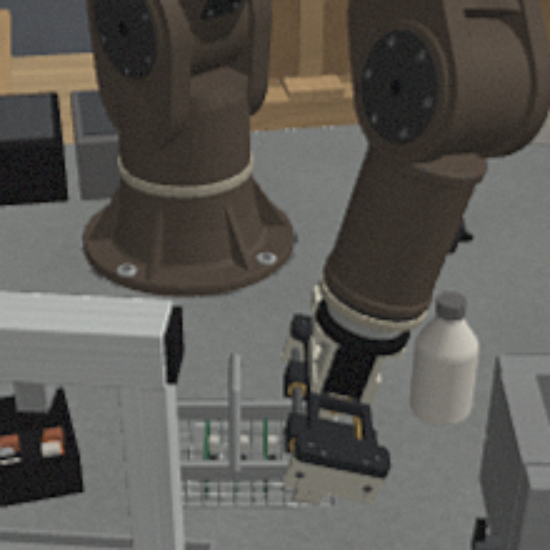

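```bash
python3 -m pendant '[[[0,0,0],[0,0,0],0.0],[[0,0,0],[0,0,0],0.0],[[0,0,0],[0,0,0],0.0],[[0,0,0],[0,0,0],0.0],[[0,0,0],[0,0,0],0.0],[[0,0,0],[0,0,0],0.0]]' 20;python3 -m pendant '[[[0,0,0],[0,0,0],0.0],[[0,0,0],[0,0,0],0.0]]' 60
python3 - <<'E'
from h import *
a=np.radians(80.2);u=np.array([np.cos(a),np.sin(a)]);v=np.array([u[1],-u[0]]);C=np.array([.436,-.009])
p,T,s=tool();print(p,s['force'],s['width'])
for n in ("scene",):
    p,_,W=cloud(n)
    with np.errstate(invalid='ignore'):
        m=(W[...,2]>.05)&(W[...,2]<.06)&(abs(W[...,0]-.434)<.09)&(abs(W[...,1]+.01)<.06)
    b=W[m][:,:2]-C; s=b@u; t=b@v
    for lo in (-40,-20,20,40):
            k=(s*1000>lo)&(s*1000<lo+10); 
            if k.any(): print(lo,np.percentile(t[k],[2,98])*1000)
E
```

```text
clock: 19.82
position: [0.4856, 0.0398, 0.0293]
ee_rot: [2.263, 1.905, -0.298]
force: [0.3, -0.4, 0.2]
width: 0.086
clock: 20.08
position: [0.4856, 0.0398, 0.0293]
ee_rot: [2.263, 1.905, -0.298]
force: [1.7, -0.1, 1.0]
width: 0.083
[0.48558439 0.03982188 0.02929307] [ 1.67898755 -0.06280296  0.98663283] 0.08325107754782345
-40 [-45.23278945  45.67328937]
-20 [-44.87119765  46.28981618]
20 [-44.89797565  45.67194721]
40 [-42.46533919  44.28292701]
```

```bash
python3 -m pendant '[[[-0.0005,0,-0.0019],[0,0,0],0.0],[[-0.0008,0,-0.0029],[0,0,0],0.0],[[-0.0013,0,-0.0048],[0,0,0],0.0],[[-0.0021,0,-0.0077],[0,0,0],0.0],[[-0.0026,0,-0.0097],[0,0,0],0.0],[[-0.0021,0,-0.0077],[0,0,0],0.0],[[-0.0008,0,-0.0029],[0,0,0],0.0],[[0,0,0],[0,0,0],0.0],[[0,0,0],[0,0,0],0.0]]' 60
cat > look.py <<'E'
import sys
from h import *
p,_,W=cloud("scene",sys.argv[1]); x0,y0,w,h=map(int,sys.argv[2:6]); k=min(800/w,600/h)
cv2.imwrite(f"pics/{sys.argv[1]}c.png",cv2.resize(p[y0:y0+h,x0:x0+w,::-1],None,fx=k,fy=k))
_,T,s=tool(); print(s['position'],s['force'],s['ft_torque'],s['width'],np.round(s['joints'],2))
E
python3 look.py s11 200 80 220 220
```

```text
clock: 21.25
position: [0.4852, 0.0397, 0.068]
ee_rot: [2.263, 1.905, -0.298]
force: [-1.0, 0.7, -3.8]
width: 0.08
[0.48520237 0.03965334 0.06795548] [-0.50731375  0.86888218 -4.61576743] [ 0.65132058 -0.28862898  0.00175262] 0.0810234649095211 [-0.57  0.49  0.27  2.03  0.15  0.77 -0.6 ]
```

View pics/s11c.png

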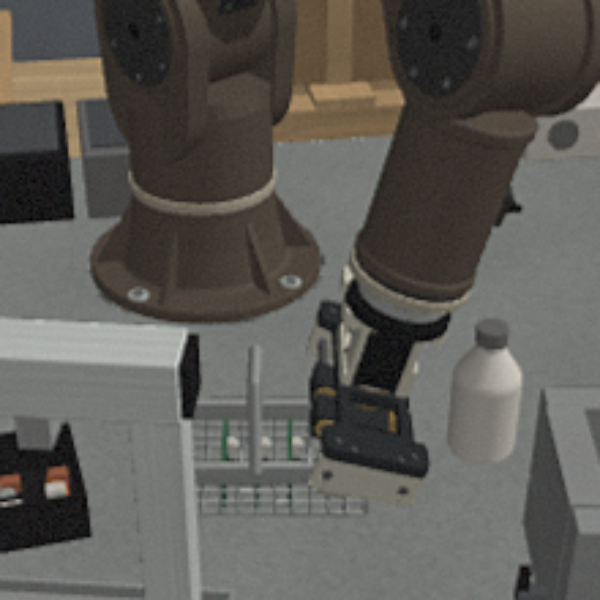

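```bash
cat > lev.py <<'E'
from h import *
import sys
# fit rim plane: args C x,y, u-angle deg, ztop
cx,cy,ang,zt=map(float,sys.argv[1:5])
a=np.radians(ang);u=np.array([np.cos(a),np.sin(a)]);v=np.array([u[1],-u[0]])
for n in ("scene","top"):
    _,_,W=cloud(n)
    P=W.reshape(-1,3); P=P[~np.isnan(P[:,0])]
    s=(P[:,:2]-[cx,cy])@u; t=(P[:,:2]-[cx,cy])@v
    m=(abs(s)<.095)&(abs(t)<.05)&((abs(t)>.036)|(abs(s)>.08))&(abs(P[:,2]-zt)<.02)&~((s>.035)&(t>.0))
    s,t,z=s[m],t[m],P[m,2]
    # top surface: per-bin high percentile
    rows=[]
    for lo in np.arange(-.09,.09,.01):
        for tt in (-1,1):
            k=(s>=lo)&(s<lo+.01)&(t*tt>.03)
            if k.sum()>8: rows.append((lo+.005,tt*.042,np.percentile(z[k],92)))
    rows=np.array(rows)
    if len(rows)>3:
        A=np.c_[rows[:,:2],np.ones(len(rows))]; c,*_=np.linalg.lstsq(A,rows[:,2],rcond=None)
        print(n,len(rows),'slope deg u,v',np.degrees(c[:2]).round(2),'z',c[2].round(4)); print(np.round(rows[:,[0,1,2]]*1000).astype(int).tolist())
E
python3 lev.py .436 -.009 80.2 .093
```

```text
scene 18 slope deg u,v [0.57 2.47] z 0.0966
[[-45, -42, 94], [-45, 42, 95], [-35, -42, 95], [-35, 42, 95], [-25, -42, 95], [-25, 42, 95], [-15, -42, 95], [-15, 42, 95], [-5, 42, 110], [5, -42, 96], [5, 42, 108], [15, -42, 95], [15, 42, 96], [25, -42, 95], [25, 42, 96], [35, -42, 95], [35, 42, 95], [45, -42, 94]]
top 26 slope deg u,v [2.68 0.17] z 0.0975
[[-85, -42, 93], [-85, 42, 94], [-75, -42, 94], [-75, 42, 95], [-65, -42, 94], [-65, 42, 94], [-55, -42, 93], [-55, 42, 94], [-45, -42, 94], [-45, 42, 94], [-35, -42, 94], [-35, 42, 95], [-25, -42, 94], [-25, 42, 94], [-15, -42, 96], [-15, 42, 95], [-5, -42, 107], [-5, 42, 109], [5, -42, 110], [5, 42, 106], [15, -42, 94], [15, 42, 94], [25, -42, 94], [25, 42, 96], [35, -42, 95], [35, 42, 94]]
```

Basket is level within about 0.3° (rim 94–96 mm at all points) and held by the side rim. Next I'll raise it, pull it back toward the robot and turn it 85° counter-clockwise.

```bash
python3 - <<'E'
from h import *
plan([.42,.07,.2325],axes(-9.8,-15))
E
python3 -m pendant '[[[-0.0013,0,-0.0048],[0,0,0],0.0],[[-0.0026,0,-0.0097],[0,0,0],0.0],[[-0.0039,0,-0.0145],[0,0,0],0.0],[[-0.0052,0,-0.0193],[0,0,0],0.0],[[-0.0052,0,-0.0193],[0,0,0],0.0],[[-0.0052,0,-0.0193],[0,0,0],0.0],[[-0.0052,0,-0.0193],[0,0,0],0.0],[[-0.0039,0,-0.0145],[0,0,0],0.0],[[-0.0026,0,-0.0097],[0,0,0],0.0],[[0,0,0],[0,0,0],0.0]]' 60
python3 - <<'E'
from h import *
plan([.42,.07,.2325],axes(-9.8,-15))
E
```

```text
turn deg [-0.03  0.02 -0.01] | shift in current tool mm [ -24.5  -69.5 -145. ] | in target tool axes [ -24.4  -69.5 -145. ] tcp target [0.4192 0.0652 0.2143] now [0.4852 0.0397 0.068 ]
clock: 22.65
position: [0.4857, 0.0396, 0.2038]
ee_rot: [2.263, 1.905, -0.296]
force: [0.1, -0.2, -4.0]
width: 0.085
turn deg [ 0.05 -0.04 -0.03] | shift in current tool mm [ 10.6 -69.9 -13.8] | in target tool axes [ 10.7 -69.9 -13.8] tcp target [0.4192 0.0652 0.2143] now [0.4857 0.0396 0.2038]
```

```bash
python3 -m pendant '[[[0.001,-0.007,-0.001],[0,0,0],0.0],[[0.002,-0.014,-0.003],[0,0,0],0.0],[[0.003,-0.014,-0.003],[0,0,0],0.0],[[0.003,-0.014,-0.003],[0,0,0],0.0],[[0.002,-0.014,-0.003],[0,0,0],0.0],[[0.001,-0.007,-0.001],[-0.26,0,-0.97],0.0],[[0,0,0],[-0.78,0,-2.9],0.0],[[0,0,0],[-1.3,0,-4.83],0.0],[[0,0,0],[-1.3,0,-4.83],0.0],[[0,0,0],[-1.3,0,-4.83],0.0]]' 60
python3 -m pendant '[[[0,0,0],[-1.3,0,-4.83],0.0],[[0,0,0],[-1.3,0,-4.83],0.0],[[0,0,0],[-1.3,0,-4.83],0.0],[[0,0,0],[-1.3,0,-4.83],0.0],[[0,0,0],[-1.3,0,-4.83],0.0],[[0,0,0],[-1.3,0,-4.83],0.0],[[0,0,0],[-1.3,0,-4.83],0.0],[[0,0,0],[-1.3,0,-4.83],0.0],[[0,0,0],[-1.3,0,-4.83],0.0],[[0,0,0],[-1.3,0,-4.83],0.0]]'
python3 - <<'E'
from h import *
plan([.42,.07,.2325],axes(75.2,-15))
E
python3 look.py s12 150 60 300 240
```

```text
clock: 23.9
position: [0.4193, 0.0663, 0.2136]
ee_rot: [1.895, 2.236, -0.249]
force: [-0.5, -0.0, -4.6]
width: 0.083
clock: 25.15
position: [0.4189, 0.066, 0.2135]
ee_rot: [0.76, 2.785, -0.1]
force: [0.4, 0.1, -4.7]
width: 0.08
turn deg [ -4.08   0.05 -15.2 ] | shift in current tool mm [-3.7  5.3  0.1] | in target tool axes [-4.9  4.2  0.5] tcp target [0.4247 0.0688 0.2143] now [0.4189 0.066  0.2135]
[0.41871396 0.06559644 0.21351096] [-0.50700511 -1.3341012  -4.7312554 ] [ 4.38906350e-01  5.62731970e-01 -3.92635993e-04] 0.08259114402211681 [-0.63  0.01  0.16  2.21  0.31  0.8   0.36]
```

View pics/s12c.png

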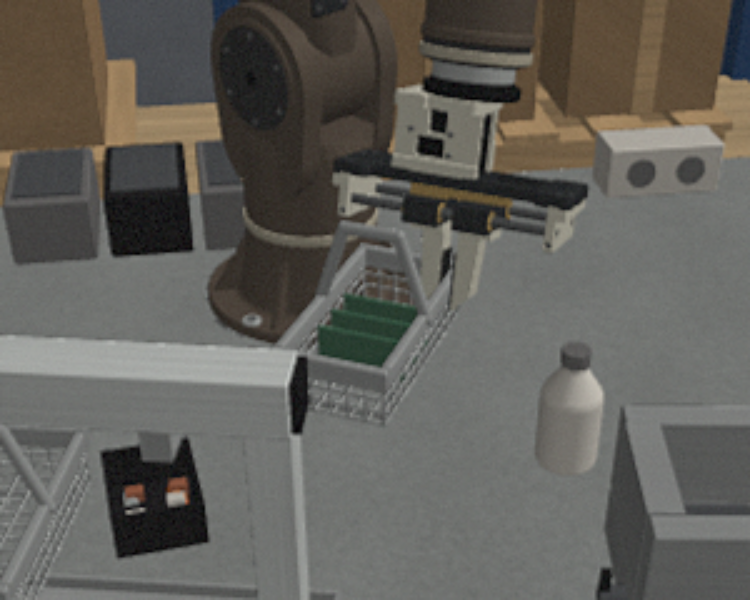

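```bash
python3 -m pendant '[[[0,0,0],[-1.3,0,-4.83],0.0],[[0,0,0],[-1.3,0,-4.83],0.0],[[0,0,0],[-1.0,0,-3.8],0.0],[[0,0,0],[-0.45,0,-1.7],0.0],[[0,0,0],[0,0,0],0.0],[[0,0,0],[0,0,0],0.0]]'
python3 - <<'E'
from h import *
H=np.array([.5975,-.162,.235]); c,s=np.cos(np.radians(-14.8)),np.sin(np.radians(-14.8))
rx=np.array([c,s,0]); ry=np.array([-s,c,0])
M=axes(75.2,-15)
def g(x,z): return H+rx*x+[0,0,z] -.0613*rx+.042*ry-[0,0,.0675]
p,T,st=tool()
# bar now
bar=p-T[:,2]*.0188+.0613*rx-.042*ry+[0,0,.0675]
print('bar now rel hook rack axes',((bar-H)@rx).round(4),((bar-H)@ry).round(4),(bar-H)[2].round(4))
for x,z in ((-.12,.055),(-.07,.037),(0,.037),(0,.005)): plan(g(x,z),M)
print(T.round(3)); print(st['joints'])
E
python3 lev.py .469 .006 165.2 .242
```

```text
clock: 25.95
position: [0.4189, 0.0663, 0.2136]
ee_rot: [0.38, 2.856, -0.05]
force: [0.5, -0.1, -4.2]
width: 0.085
bar now rel hook rack axes -0.1745 0.1331 0.0642
turn deg [-0.08  0.05 -0.34] | shift in current tool mm [ -51.  -132.8   23.2] | in target tool axes [ -50.3 -133.1   23. ] tcp target [ 0.4376 -0.0763  0.2043] now [0.4189 0.0663 0.2136]
turn deg [-0.08  0.05 -0.34] | shift in current tool mm [ -94.6 -132.5   53.6] | in target tool axes [ -93.9 -133.1   53.4] tcp target [ 0.486  -0.0891  0.1863] now [0.4189 0.0663 0.2136]
turn deg [-0.08  0.05 -0.34] | shift in current tool mm [-162.2 -132.1   71.8] | in target tool axes [-161.5 -133.1   71.5] tcp target [ 0.5537 -0.107   0.1863] now [0.4189 0.0663 0.2136]
turn deg [-0.08  0.05 -0.34] | shift in current tool mm [-153.9 -132.1  102.7] | in target tool axes [-153.2 -133.1  102.4] tcp target [ 0.5537 -0.107   0.1543] now [0.4189 0.0663 0.2136]
[[-0.932  0.261  0.251]
 [ 0.252  0.965 -0.068]
 [-0.26   0.    -0.966]]
[-0.61321467 -0.02394995  0.17991014  2.24267556  0.25726443  0.73567396
  0.69845487]
scene 17 slope deg u,v [8.51 0.38] z 0.2494
[[-85, -42, 238], [-85, 42, 239], [-75, -42, 239], [-75, 42, 241], [-65, -42, 240], [-65, 42, 241], [-55, -42, 240], [-55, 42, 241], [-45, 42, 241], [-35, -42, 241], [-35, 42, 241], [-25, 42, 241], [-15, -42, 241], [-15, 42, 241], [-5, 42, 251], [5, -42, 255], [5, 42, 260]]
top 26 slope deg u,v [3.64 1.09] z 0.2434
[[-85, 42, 239], [-75, -42, 239], [-75, 42, 239], [-65, -42, 239], [-65, 42, 240], [-55, -42, 239], [-55, 42, 239], [-45, -42, 240], [-45, 42, 239], [-35, -42, 239], [-35, 42, 239], [-25, -42, 240], [-25, 42, 240], [-15, -42, 240], [-15, 42, 240], [-5, -42, 240], [-5, 42, 241], [5, -42, 258], [5, 42, 259], [15, -42, 250], [15, 42, 258], [25, -42, 239], [25, 42, 240], [35, -42, 240], [35, 42, 241], [45, -42, 239]]
```

```bash
python3 -m pendant '[[[-0.002,-0.006,0.001],[0,0,-0.3],0.0],[[-0.005,-0.013,0.002],[0,0,0],0.0],[[-0.007,-0.019,0.003],[0,0,0],0.0],[[-0.008,-0.02,0.003],[0,0,0],0.0],[[-0.008,-0.02,0.004],[0,0,0],0.0],[[-0.008,-0.02,0.004],[0,0,0],0.0],[[-0.007,-0.019,0.003],[0,0,0],0.0],[[-0.004,-0.011,0.002],[0,0,0],0.0],[[-0.002,-0.005,0.001],[0,0,0],0.0],[[0,0,0],[0,0,0],0.0]]'
cat > hk.py <<'E'
from h import *
H=np.array([.5975,-.162,.235]); c,s=np.cos(np.radians(-14.8)),np.sin(np.radians(-14.8))
rx=np.array([c,s,0]); ry=np.array([-s,c,0]); M=axes(75.2,-15)
def g(x,z): return H+rx*x+[0,0,z] -.0613*rx+.042*ry-[0,0,.0675]
p,T,st=tool(); bar=p-T[:,2]*.0188+.0613*rx-.042*ry+[0,0,.0675]
print('bar rel hook',((bar-H)@rx).round(4),((bar-H)@ry).round(4),(bar-H)[2].round(4),'F',st['force'].round(1),'tq',st['ft_torque'].round(2))
import sys
for a in sys.argv[1:]: x,z=map(float,a.split(',')); plan(g(x,z),M)
E
python3 hk.py -.07,.037 0,.037; python3 look.py s13 60 120 300 240
```

```text
clock: 27.3
position: [0.4382, -0.0765, 0.2047]
ee_rot: [0.372, 2.857, -0.05]
force: [-0.3, 0.4, -3.9]
width: 0.08
bar rel hook -0.1194 0.0 0.0554 F [-0.3  0.4 -3.9] tq [ 0.39  0.7  -0.02]
turn deg [-0.06  0.04 -0.02] | shift in current tool mm [-42.9   0.   30.6] | in target tool axes [-43.   -0.   30.5] tcp target [ 0.486  -0.0891  0.1863] now [ 0.4382 -0.0765  0.2047]
turn deg [-0.06  0.04 -0.02] | shift in current tool mm [-1.105e+02  1.000e-01  4.870e+01] | in target tool axes [-110.6   -0.    48.6] tcp target [ 0.5537 -0.107   0.1863] now [ 0.4382 -0.0765  0.2047]
[ 0.43826794 -0.07607316  0.20471706] [ 0.17284624 -0.17306818 -3.2030209 ] [0.42277784 0.71165201 0.00420864] 0.08419481793838002 [-0.42 -0.01  0.42  2.25  0.12  0.64  1.23]
```

View pics/s13c.png

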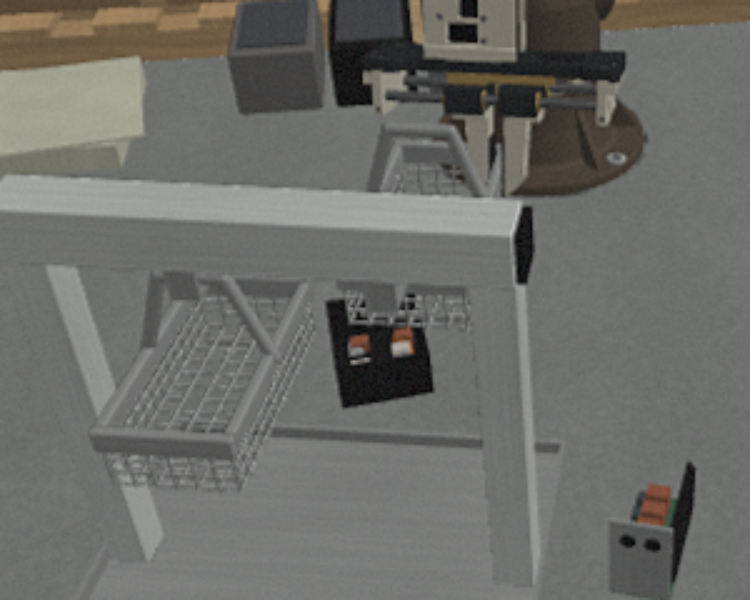

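```bash
python3 -m pendant '[[[0.0015,0,0.0058],[0,0,0],0.0],[[0.0021,0,0.0077],[0,0,0],0.0],[[0.0012,0,0.0043],[0,0,0],0.0],[[-0.0048,0,0.0013],[0,0,0],0.0],[[-0.0097,0,0.0026],[0,0,0],0.0],[[-0.0145,0,0.0039],[0,0,0],0.0],[[-0.0145,0,0.0039],[0,0,0],0.0],[[-0.0097,0,0.0026],[0,0,0],0.0],[[-0.0048,0,0.0013],[0,0,0],0.0],[[0,0,0],[0,0,0],0.0]]'; python3 hk.py 0,.037; python3 look.py s14 60 120 300 240
python3 - <<'E'
from h import *
p,_,W=cloud("top"); cv2.imwrite("pics/t14.png",cv2.resize(p[90:300,340:640,::-1],None,fx=2.6,fy=2.6))
E
```

```text
clock: 28.6
position: [0.4965, -0.0917, 0.1862]
ee_rot: [0.371, 2.857, -0.05]
force: [-0.5, -1.6, -4.1]
width: 0.081
bar rel hook -0.0592 0.0002 0.0369 F [-0.5 -1.6 -4.1] tq [ 0.41  0.71 -0.05]
turn deg [-0.06  0.04 -0.  ] | shift in current tool mm [-57.2  -0.2  15.2] | in target tool axes [-57.2  -0.2  15.2] tcp target [ 0.5537 -0.107   0.1863] now [ 0.4965 -0.0917  0.1862]
[ 0.49606633 -0.09161826  0.18616304] [-0.08747006 -0.83295841 -5.1080744 ] [ 0.40627455  0.75632891 -0.05191247] 0.08284520033717441 [-0.36  0.14  0.44  2.16 -0.02  0.59  1.4 ]
```

View pics/s14c.png

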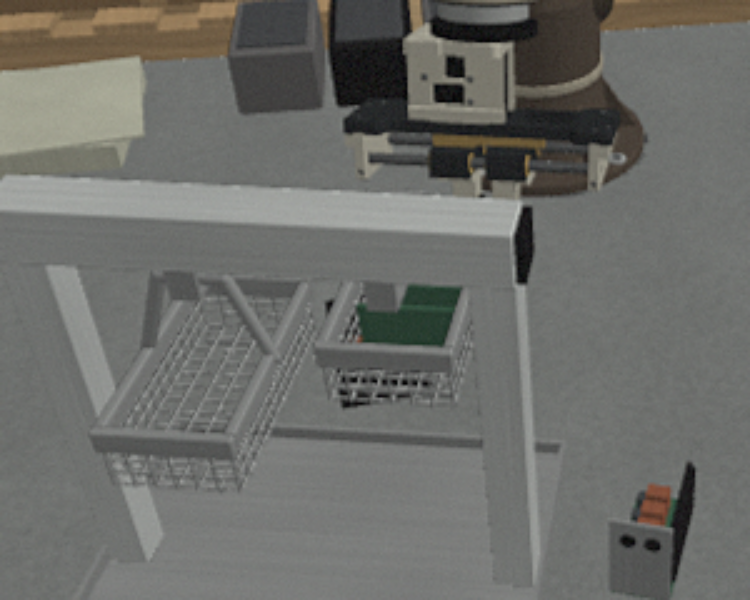

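View pics/t14.png

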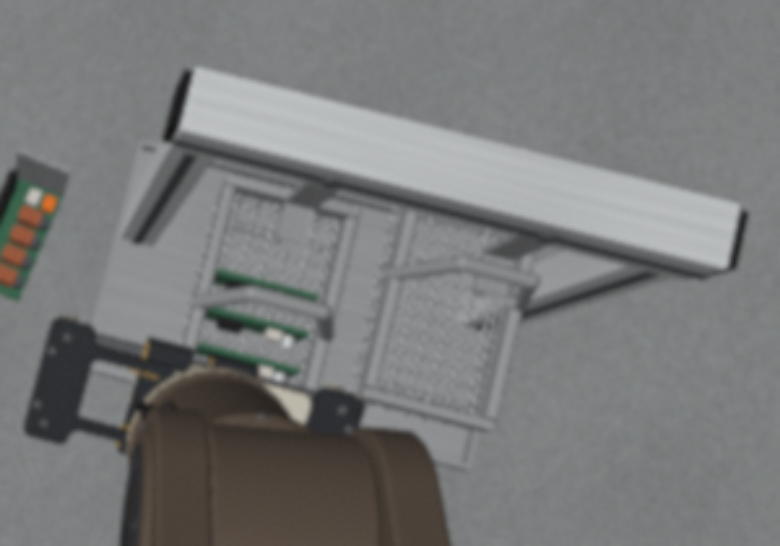

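```bash
cat > barpos.py <<'E'
from h import *
import sys
H=np.array([.5975,-.162,.235]); c,s=np.cos(np.radians(-14.8)),np.sin(np.radians(-14.8))
rx=np.array([c,s,0]); ry=np.array([-s,c,0]); x0,z0=map(float,sys.argv[1:3])
for n in ("top","scene"):
    p,_,W=cloud(n); P=W.reshape(-1,3); P=P[~np.isnan(P[:,0])]-H
    q=np.c_[P@rx,P@ry,P[:,2]]
    b=q[(abs(q[:,0]-x0)<.02)&(abs(q[:,1])<.035)&(abs(q[:,2]-z0)<.009)]
    f=b[abs(b[:,1])<.02]
    if len(b)>4: print(n,len(b),'bar: x med',np.median(f[:,0]).round(4),'x range',np.percentile(f[:,0],[3,97]).round(4),'y range',np.percentile(b[:,1],[2,98]).round(4),'z',np.percentile(f[:,2],[50,95]).round(4))
    k=q[(abs(q[:,1])<.012)&(abs(q[:,0])<.03)&(q[:,2]>-.006)&(q[:,2]<.03)]
    if len(k)>4: print('  hook x range',np.percentile(k[:,0],[2,98]).round(4),'y',np.percentile(k[:,1],[2,98]).round(4),'ztop',k[:,2].max().round(4))
E
python3 barpos.py -.059 .041
```

```text
top 219 bar: x med -0.0612 x range [-0.0652 -0.0558] y range [-0.0244  0.0276] z [0.0402 0.0425]
  hook x range [-0.0211  0.013 ] y [-0.0094  0.0102] ztop 0.0299
scene 52 bar: x med -0.0587 x range [-0.0627 -0.0563] y range [-0.0226  0.0245] z [0.0424 0.0436]
  hook x range [-0.0097  0.0174] y [-0.0094  0.0102] ztop 0.0212
```

```bash
python3 -m pendant '[[[-0.003,0,0.0008],[0,0,0],0.0],[[-0.006,0,0.0016],[0,0,0],0.0],[[-0.0085,0,0.0023],[0,0,0],0.0],[[-0.0095,0,0.0025],[0,0,0],0.0],[[-0.0095,0,0.0025],[0,0,0],0.0],[[-0.0095,0,0.0025],[0,0,0],0.0],[[-0.007,0,0.0019],[0,0,0],0.0],[[-0.004,0,0.0011],[0,0,0],0.0],[[-0.001,0,0.0003],[0,0,0],0.0],[[0,0,0],[0,0,0],0.0]]'; python3 hk.py 0,.005; python3 barpos.py 0 .041;python3 look.py s15 60 120 300 240
python3 - <<'E'
from h import *
p,_,W=cloud("top"); cv2.imwrite("pics/t15.png",cv2.resize(p[90:300,340:640,::-1],None,fx=2.6,fy=2.6))
E
```

```text
clock: 30.05
position: [0.5542, -0.1069, 0.1864]
ee_rot: [0.371, 2.857, -0.05]
force: [-0.3, -0.7, -4.5]
width: 0.077
bar rel hook 0.0005 0.0002 0.037 F [-0.3 -0.7 -4.5] tq [0.36 0.74 0.05]
turn deg [-0.04  0.04  0.01] | shift in current tool mm [ 8.8 -0.2 30.8] | in target tool axes [ 8.8 -0.2 30.8] tcp target [ 0.5537 -0.107   0.1543] now [ 0.5542 -0.1069  0.1864]
top 288 bar: x med 0.0003 x range [-0.0048  0.0117] y range [-0.0248  0.0279] z [0.04   0.0471]
  hook x range [-0.0215  0.013 ] y [-0.0095  0.01  ] ztop 0.0298
  hook x range [-0.0095  0.0179] y [-0.0096  0.0102] ztop 0.0219
[ 0.55424862 -0.10683316  0.18645727] [ 0.81720108 -0.04833855 -5.31347531] [0.37072884 0.73190171 0.02326998] 0.08098888574189599 [-0.29  0.24  0.43  2.04 -0.11  0.62  1.51]
```

View pics/s15c.png

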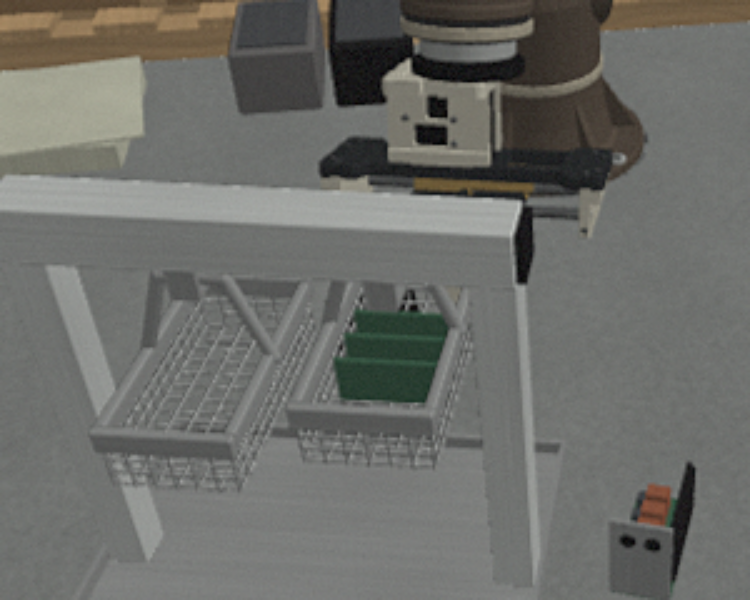

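View pics/t15.png

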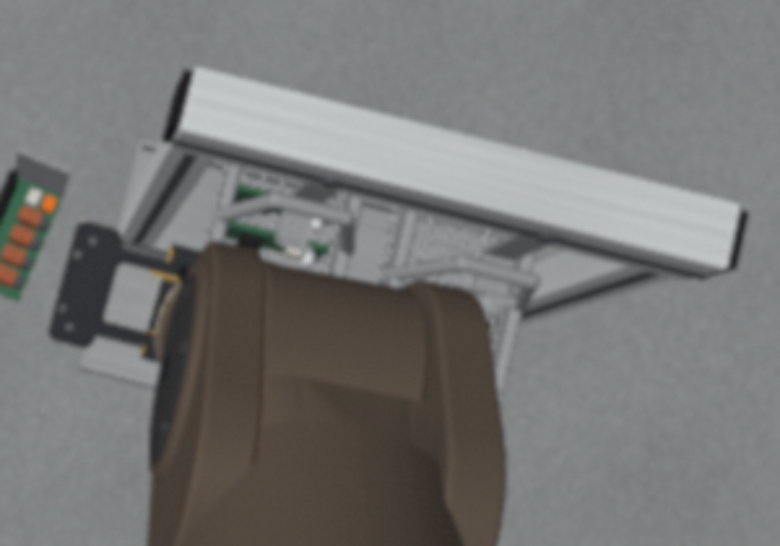

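The bar is over the hook, within 1 mm of centre. I'll lower it gently: 28 mm, then in millimetre steps to contact.

```bash
python3 -m pendant '[[[0.0008,0,0.0029],[0,0,0],0.0],[[0.0013,0,0.0048],[0,0,0],0.0],[[0.0013,0,0.0058],[0,0,0],0.0],[[0.0014,0,0.0058],[0,0,0],0.0],[[0.001,0,0.0039],[0,0,0],0.0],[[0.0008,0,0.0029],[0,0,0],0.0],[[0.0003,0,0.001],[0,0,0],0.0],[[0,0,0],[0,0,0],0.0]]'; python3 hk.py 0,.005; python3 -m pendant '[[[0.0004,0,0.0015],[0,0,0],0.0],[[0.0003,0,0.001],[0,0,0],0.0],[[0,0,0],[0,0,0],0.0]]'; python3 hk.py 0,.005
```

```text
clock: 31.25
position: [0.5549, -0.107, 0.1585]
ee_rot: [0.371, 2.857, -0.05]
force: [0.3, -0.2, -3.6]
width: 0.085
bar rel hook 0.0012 0.0003 0.0092 F [ 0.3 -0.2 -3.6] tq [ 0.35  0.64 -0.03]
turn deg [-0.04  0.06  0.01] | shift in current tool mm [ 2.2 -0.2  3.7] | in target tool axes [ 2.2 -0.2  3.7] tcp target [ 0.5537 -0.107   0.1543] now [ 0.5549 -0.107   0.1585]
clock: 31.62
position: [0.5548, -0.107, 0.1558]
ee_rot: [0.371, 2.857, -0.05]
force: [-0.4, 0.6, -5.2]
width: 0.081
bar rel hook 0.0011 0.0003 0.0065 F [-0.4  0.6 -5.2] tq [0.39 0.75 0.01]
turn deg [-0.04  0.05  0.01] | shift in current tool mm [ 1.4 -0.2  1.2] | in target tool axes [ 1.4 -0.3  1.2] tcp target [ 0.5537 -0.107   0.1543] now [ 0.5548 -0.107   0.1558]
```

```bash
python3 -m pendant '[[[0.0006,0,0.001],[0,0,0],0.0],[[0,0,0],[0,0,0],0.0]]'; python3 -m pendant '[[[0.0003,0,0.0007],[0,0,0],0.0],[[0,0,0],[0,0,0],0.0]]'; python3 hk.py 0,.005
```

```text
clock: 31.88
position: [0.5546, -0.107, 0.1548]
ee_rot: [0.371, 2.856, -0.05]
force: [-0.6, -0.4, -3.6]
width: 0.084
clock: 32.12
position: [0.5548, -0.1071, 0.1544]
ee_rot: [0.371, 2.856, -0.05]
force: [0.2, -0.9, 0.4]
width: 0.084
bar rel hook 0.0011 0.0001 0.005 F [ 0.2 -0.9  0.4] tq [ 0.03  0.4  -0.07]
turn deg [-0.04  0.11 -0.  ] | shift in current tool mm [ 1.1 -0.1 -0.3] | in target tool axes [ 1.1 -0.1 -0.3] tcp target [ 0.5537 -0.107   0.1543] now [ 0.5548 -0.1071  0.1544]
```

Weight is on the hook (force ≈ 0). I'll release gradually.

```bash
python3 -m pendant '[[[0,0,0],[0,0,0],0.0],[[0,0,0],[0,0,0],0.014],[[0,0,0],[0,0,0],0.02],[[0,0,0],[0,0,0],0.03],[[0,0,0],[0,0,0],0.03],[[0,0,0],[0,0,0],0.03],[[0,0,0],[0,0,0],0.03],[[0,0,0],[0,0,0],0.03]]' 10; python3 hk.py; python3 barpos.py 0 .008; python3 look.py s16 60 120 300 240
```

```text
clock: 33.12
position: [0.5544, -0.107, 0.154]
ee_rot: [0.371, 2.857, -0.05]
force: [0.9, 0.1, -0.4]
width: 0.329
bar rel hook 0.0007 0.0002 0.0047 F [ 0.9  0.1 -0.4] tq [ 0.04  0.3  -0.  ]
top 325 bar: x med -0.0005 x range [-0.0143  0.0116] y range [-0.024  0.028] z [0.0077 0.0129]
  hook x range [-0.0214  0.0123] y [-0.0102  0.0104] ztop 0.03
scene 246 bar: x med 0.0146 x range [0.0027 0.0175] y range [-0.0253  0.0283] z [0.0079 0.0154]
  hook x range [0.0027 0.0178] y [-0.0101  0.0109] ztop 0.0224
[ 0.55440728 -0.10694794  0.15402175] [-0.30912947 -0.16280146  0.27279329] [0.10010134 0.29026391 0.01312389] 0.3254527755433891 [-0.27  0.29  0.41  2.07 -0.15  0.54  1.54]
```

View pics/s16c.png

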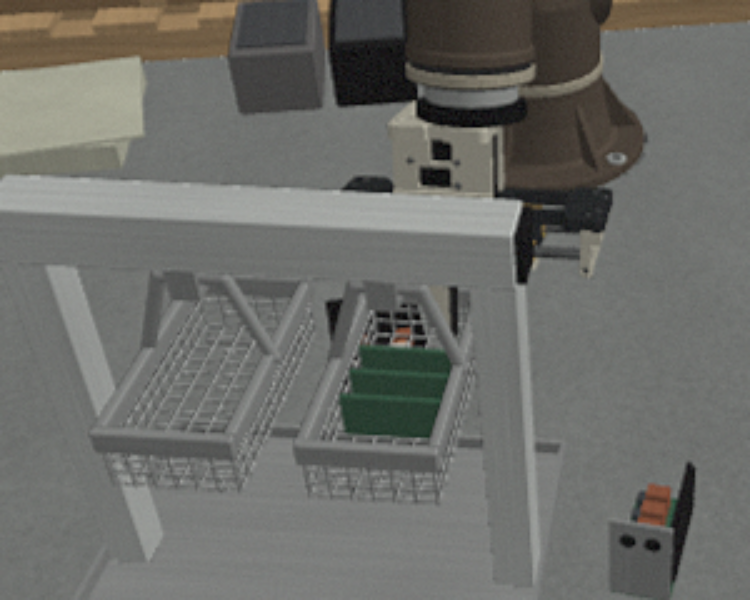

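```bash
python3 lev.py .5975 -.162 165.2 .180
python3 - <<'E'
from h import *
for i in range(3):
    s=arm.observe(); print(s['force'].round(2),s['ft_torque'].round(2))
    arm.get_image("top")
p,d=arm.get_image("top"); cv2.imwrite("pics/t16.png",cv2.resize(p[90:300,340:640,::-1],None,fx=2.6,fy=2.6))
E
```

```text
scene 28 slope deg u,v [0.81 1.37] z 0.1837
[[-85, -42, 182], [-85, 42, 182], [-75, -42, 183], [-75, 42, 182], [-65, -42, 182], [-65, 42, 182], [-55, -42, 182], [-55, 42, 182], [-45, -42, 182], [-45, 42, 182], [-35, -42, 182], [-35, 42, 182], [-25, -42, 182], [-25, 42, 182], [-15, -42, 182], [-15, 42, 183], [-5, -42, 196], [-5, 42, 198], [5, -42, 178], [5, 42, 191], [15, -42, 180], [15, 42, 183], [25, -42, 182], [25, 42, 183], [35, -42, 182], [45, -42, 181], [55, -42, 182], [65, -42, 183]]
top 14 slope deg u,v [5.92 1.98] z 0.1853
[[-45, -42, 180], [-45, 42, 180], [-35, -42, 180], [-35, 42, 181], [-25, -42, 181], [-25, 42, 181], [-15, -42, 182], [-15, 42, 181], [-5, 42, 194], [5, -42, 194], [5, 42, 198], [15, -42, 180], [15, 42, 181], [25, -42, 181]]
[-0.46  0.4   0.09] [ 0.1   0.27 -0.05]
[ 0.02  0.29 -0.03] [0.07 0.31 0.02]
[-0.01  1.85  0.37] [ 0.11  0.31 -0.02]
```

View pics/t16.png

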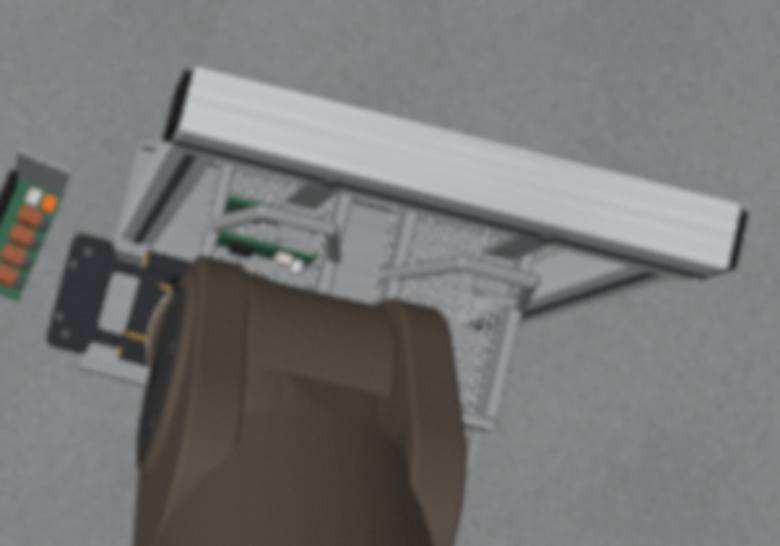

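```bash
python3 -m pendant '[[[0,0,-0.003],[0,0,0],0.03],[[0,0,-0.006],[0,0,0],0.03],[[0,0,-0.01],[0,0,0],0.03],[[0,0,-0.015],[0,0,0],0.03],[[0,0,-0.018],[0,0,0],0.03],[[0.0,0,-0.02],[0,0,0],0.03],[[0.01,0,-0.02],[0,0,0],0.03],[[0.03,0,-0.02],[0,0,0],0.03],[[0.04,0,-0.01],[0,0,0],0.03],[[0.04,0,0],[0,0,0],0.03]]'; python3 -m pendant '[[[0.04,0,0],[0,0,0],0.03],[[0.03,0,0],[0,0,0],0.03],[[0.01,0,0],[0,0,0],0.03],[[0,0,0],[0,0,0],0.03],[[0,0,0],[0,0,0],0.03],[[0,0,0],[0,0,0],0.03],[[0,0,0],[0,0,0],0.03],[[0,0,0],[0,0,0],0.03]]';python3 lev.py .5975 -.162 165.2 .180;python3 barpos.py 0 .008; python3 look.py s17 60 120 300 240;  python3 - <<'E'
from h import *
p,d=arm.get_image("top"); cv2.imwrite("pics/t17.png",p[:,:,::-1])
E
```

```text
clock: 34.83
position: [0.4111, -0.069, 0.2419]
ee_rot: [0.371, 2.854, -0.049]
force: [0.3, -0.0, 0.1]
width: 0.326
clock: 35.83
position: [0.3372, -0.0495, 0.2199]
ee_rot: [0.371, 2.857, -0.05]
force: [0.9, 0.3, -0.1]
width: 0.325
scene 28 slope deg u,v [1.12 1.59] z 0.1842
[[-85, -42, 182], [-85, 42, 182], [-75, -42, 182], [-75, 42, 182], [-65, -42, 182], [-65, 42, 182], [-55, -42, 182], [-55, 42, 182], [-45, -42, 182], [-45, 42, 182], [-35, -42, 183], [-35, 42, 183], [-25, -42, 182], [-25, 42, 183], [-15, -42, 182], [-15, 42, 183], [-5, -42, 198], [-5, 42, 197], [5, -42, 179], [5, 42, 198], [15, -42, 181], [15, 42, 182], [25, -42, 181], [25, 42, 182], [35, -42, 182], [45, -42, 182], [55, -42, 182], [65, -42, 183]]
top 22 slope deg u,v [-0.25  1.55] z 0.183
[[-45, -42, 181], [-45, 42, 181], [-35, -42, 181], [-35, 42, 181], [-25, -42, 181], [-25, 42, 181], [-15, -42, 182], [-15, 42, 181], [-5, 42, 194], [5, -42, 193], [5, 42, 197], [15, -42, 181], [15, 42, 180], [25, -42, 180], [25, 42, 181], [35, -42, 181], [35, 42, 181], [45, -42, 181], [55, -42, 180], [65, -42, 181], [75, -42, 181], [85, -42, 181]]
top 319 bar: x med -0.0013 x range [-0.016   0.0116] y range [-0.0236  0.0272] z [0.0074 0.0141]
  hook x range [-0.0213  0.0131] y [-0.0103  0.0103] ztop 0.029
scene 247 bar: x med 0.0147 x range [0.0032 0.0172] y range [-0.025   0.0287] z [0.0082 0.0155]
  hook x range [0.0042 0.0173] y [-0.0095  0.0107] ztop 0.0209
[ 0.33701082 -0.0494569   0.21984317] [-0.50931303  0.57032919  0.26078178] [0.15734966 0.31455096 0.00995979] 0.32180134503098407 [-0.45 -0.25  0.26  2.39  0.25  0.77  0.96]
```

View pics/s17.png

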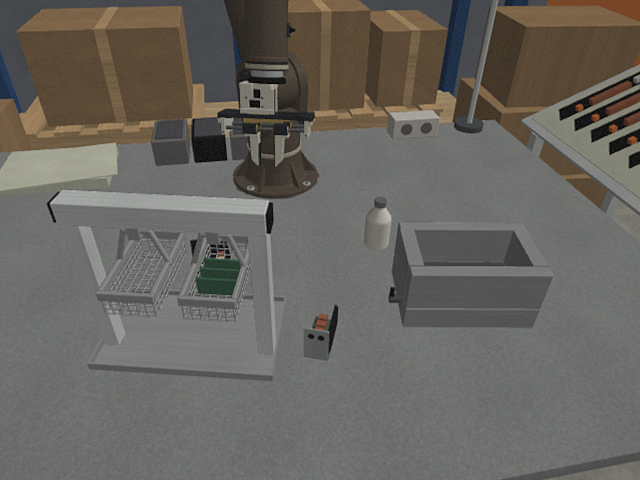

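View pics/t17.png

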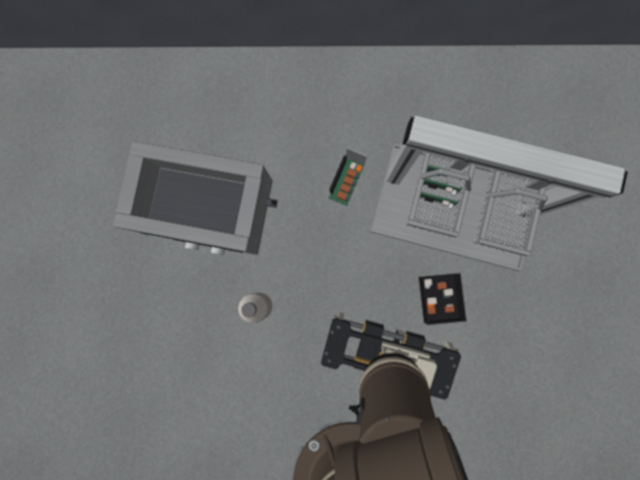

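The basket hangs level beside the other one at scene (215,278) and top (437,195). Bottle (254,306), module (348,177), bin (443,297) and the other basket are all where they were. The gripper is clear, so I'll hand it in.

```bash
python3 -c "
from cell import arm
print(arm.sign_off())"
```

```text
the job is handed in; nothing more can be done
None
```

The basket is hanging by its handle on the empty hook, and I handed the job in at about 36 s of the 69 s allowed.

**What I did:** I gripped the handle bar, lifted the basket out of the tank, stood it on the bench and let go. I then regripped it on its side rim near one end, with the gripper leaning back 15° to stay clear of the hook and handle. From there I turned the basket 85°, moved the bar over the hook, lowered it until the weight came off the gripper, released and backed away.

**What the last checks showed:**
- **Level and still:** the rim top measured 180–183 mm above the bench at every point away from the handle. It read the same straight after release and again about 2.5 s later, once the arm had backed away.
- **On the hook:** the top camera put the bar about 1 mm from the middle of the seat.
- **Boards:** they were still inside the basket in the last pictures.
- **Bystanders:** the other basket, bottle, circuit module and parts bin looked unmoved between the first and last pictures. I compared them by eye and did not re-measure them.
- **Force:** the highest reading I saw was about 25 N, when setting the basket on the bench.

**Checks that disagreed:**
- **Tilt figures:** the computed slopes (up to 5.9°, against 0.2° at best) are not usable, because points on the handle got into the fit. I judged level from the individual rim heights.
- **Scene camera bar reading:** its position for the bar after hanging picked up the hook's shank instead, so I relied on the top camera.
- **Leftover torque:** the wrist showed about 0.3 N m with the gripper empty. It stayed the same well clear of everything, so it is probably the gripper's own weight while leaning.

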